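# Put the blood-smear staining set back in its rack

## Task

Gather the four blood-smear staining bottles (fixative, stain, rinse and oil) into the round grey rack, each upright and fully home in the cup made for its size: the largest bottle in the largest cup and so on down. Someone has left the vitamin vial in the oil's cup, so take that out and stand it upright on the free part of the steel tray, beside the syringe. Leave the antiseptic and the eyewash, which look much the same, where they stand, and do not tip any bottle over.

Things in the scene. Friction and masses are not known exactly. Their poses are not given: they have to be found in the camera images.
- fixative_mid (a point): the fixative bottle: the largest of the loose bottles, amber glass, white cap, 44 mm in diameter and 90 mm tall (straight body up to 59 mm, cap from 75 mm up); its point is on its axis, half-way up (45 mm above its foot). Loose on the worktop
- stain_mid (a point): the stain bottle: amber glass, black cap, 40 mm in diameter and 85 mm tall (straight body up to 56 mm, cap from 70 mm up); its point is on its axis, half-way up (42.5 mm above its foot). Loose on the worktop
- rinse_mid (a point): the rinse bottle: white, red cap, 34 mm in diameter and 70 mm tall (straight body up to 46 mm, cap from 58 mm up); its point is on its axis, half-way up (35 mm above its foot). Loose on the worktop
- oil_mid (a point): the immersion oil bottle: the smallest bottle on the worktop, amber glass, white cap, 28 mm in diameter and 55 mm tall (straight body up to 36 mm, cap from 45 mm up); its point is on its axis, half-way up (27.5 mm above its foot)
- vitamin_mid (a point): the vitamin vial: amber glass, silver-grey cap, 28 mm in diameter and 58 mm tall (straight body up to 38 mm, cap from 48 mm up); its point is on its axis, half-way up (29 mm above its foot). It is the only bottle standing in the rack at the start, in the smallest cup
- antiseptic_mid (a point): the antiseptic bottle, which stays where it is: amber glass, white cap, 36 mm in diameter and 75 mm tall, between the fixative and the oil in size; its point is on its axis, half-way up
- eyewash_mid (a point): the eyewash bottle, which stays where it is: white, blue cap, 32 mm in diameter and 68 mm tall; its point is on its axis, half-way up
- rack: round grey rack, fixed: disc 162 mm across, four cups with axes 48 mm from its centre, stub 32 mm high in the middle. Origin: centre of underside, on the worktop; z up. Cups, smaller counter-clockwise from above: +x fixative (bore 48, floor 5 mm above the worktop), +y stain (bore 44, floor 5), -x rinse (bore 38, floor 12), -y oil (bore 32, floor 25). Rims 35 mm high, bores flared by 3 mm at the top
- tray: the shallow steel tray, fixed to the worktop: 130 mm along its x by 105 mm along its y, rim 16 mm high, floor 2.5 mm thick. Origin: centre of its underside, on the worktop; z up. A syringe lies fixed along its +y side, over y = 20 to 47 mm; the rest of the floor (y from -50 to +20 mm) is free for the vial
Mind the look-alikes: they are no part of the job. Leave any green or purple look-alike of the part that bears stain_mid alone.

How it is judged:
By the outcome, as a careful person would: the job done as asked, in the order asked, and still so for the second after the job is handed in, with the robot touching nothing.
It also fails if it takes over 112 s, if anything falls off the work surface, if the arm or the gripper's body presses on something with over 40 N, if the wrist force passes 120 N, or if a joint passes its speed limit or range.

## Robot

A 7-joint arm with a two-finger parallel gripper is mounted at the origin on a cart in front of the work surface, level with it; the furniture and walls round the work are solid. World frame = base frame: x ahead of the robot, y to its left, z up, the work surface at z = 0. Lengths are in mm, angles in rad, forces in N, time in s.
With the tool pointing down it reaches from about 400 to 925 mm from the base axis. Payload 4.1 kg.
Tool frame: the origin (TCP) lies at the very end of the fingers, on their centre line; the grasp point (between the pads) lies 19 mm behind it; z points along the fingers, y is the direction in which the jaws open and shut (so a half turn about z gives the same grasp; the last joint's range is limited). The gripper opens to 85 mm and grips with 20 to 120 N. Pads are 22 mm wide; open, the fingers measure 114 mm over their backs; the gripper's body (76 mm by 85 mm) begins 54 mm behind the grasp point. The pads swing forward as they close: fully open they stand 13 mm farther back than shut.
Start: joints at [1.178, 0.398, 0.045, 1.537, -0.019, 1.207, -0.051], TCP at [188.271, -622.172, 231.347] pointing down, gripper open.
Joint ranges: [-2.82, 2.82], [-0.49, 2.23], [-1.37, 1.46], [0, 2.46], [-1.36, 4.5], [0.23, 2], [-2.94, 2.94]. Speed limits (rad/s): [2.57, 2.57, 3.14, 3.14, 3.14, 3.14, 3.14].

## Interface

Orientations are given as a unit quaternion [x, y, z, w].
In Python, from workcell import env, viewer, ticket, models gives the robot as it stands.
- The arm moves only by the tool move_arm, never from a script. Its argument "motion" is a list of rows, each a list of 7 numbers: the shift along the world's x, y, z in cm, then the turn, a rotation vector about the world's x, y, z in rad, then the finger opening in cm, from 0 to 8.54. In form: [[tx, ty, tz, rx, ry, rz, grip], ...]. A call has exactly 10 rows; each row is the pose to reach, as a shift and turn from the pose commanded when the call began; what a row does not reach only later rows make up. A row lasts 1/8 s, in which the tool goes at most 62.5 mm and 10.7 degrees, less where a joint would pass 70% of its speed; a pose out of reach is approached as far as the arm can. A call with a gripper value outside its range is refused whole. The fingers move at their own pace and stop on an object; "newtons" is the grip in N (left out, the last holds). Time passes only in rows, so rows that repeat a pose let the fingers close, or fill a call up. It gives the time, the measured TCP pose, the force and the opening at its end, in the units of the state.
- env.read_state(): the state, without advancing time (a new reading comes with each control period).
- viewer.capture(name): name is "scene" or "top" or "wrist"; returns a dict with "img" (384x512x3 uint8, red, green, blue), "K" (3x3 intrinsics, pixels), "world_to_cam" (4x4, takes a point from world to camera coordinates); the wrist camera has in their place "mount" (4x4, takes a point from camera to tool coordinates, whose origin is the TCP and whose axes are the flange's). Camera axes: x right, y up, looking along -z (the intrinsics and any distortion apply to the point x, -y, -z); pixel columns grow to the right and rows downward; lengths in mm; the calibration is good to about 2 mm. The wrist camera is an equidistant fisheye: a pixel r from the principal point sees the ray r / f radians off the axis. A picture is of the moment at which its call begins: read the wrist's pose just before it. There is no depth.
- ticket.close_job(): hands the job in, once; it reports no verdict.
Trained networks look in a picture, given as the dict that the camera call returned (one of the last four; its "shot" number tells which), for a name from the list of things; names that differ only in an ending like _2 or _b are one class to them, and where a whole thing is asked for, a point or a joint stands for the part that bears it (a point fixed in the world has none). Each returns a list of dicts, best first, with "score" (0 to 1); they miss things now and then, are a little off and sometimes report something else, mostly with a low value. They report only what shows in the picture. A call takes as long as a camera call. They do not tell look-alikes from the thing itself.
- models.recognise(query, picture): "point" ([column, row] in pixels, amid what is visible of it).
- models.masks_of(query, picture): "mask" (384x512 bool, what is visible of it) and "point" ([column, row] in pixels, amid what is visible of it).
The state is a dict: "t": time; "q": joint angles; "qvel": joint speeds; "joint_efforts": joint torques, N m; "eef_pos": TCP position; "orientation": TCP orientation; "force": force on the tool from outside, world axes, zero at the start; "ft_torque": the same for the moment, N m; "opening": finger opening in mm.
Only numpy, scipy, OpenCV 4.12 (cv2) and the standard library are available. Lean on these libraries where they do the work, as an engineer would, in place of code of your own. Each camera call takes 0.05 s, during which the arm holds its last target.

## Working session

There is one attempt and no reset: what is moved stays moved. The work goes in short steps, Python scripts to look and compute and a tool call to move; the robot and the scene stay as the last step left them, time stands still between calls to the robot, and variables do not carry over. Pictures are saved under pics/ and viewed, and the job is handed in when it is done.

Besides the shell and the picture viewer there is one more tool, called after "Emit:" in YAML: its name, and indented under it one key for each argument. move_arm: Moves the arm, as the interface text tells. Its arguments: {"type":"object","properties":{"motion":{"type":"array"},"newtons":{"type":"number"}},"required":["motion"]}

```bash
ls; mkdir -p pics; cat > h.py <<'E'
import numpy as np, cv2
from workcell import env, viewer, ticket, models
def save(img,name): cv2.imwrite('pics/'+name, cv2.cvtColor(img,cv2.COLOR_RGB2BGR))
def proj(p,pic):
    p=np.atleast_2d(p); W=np.array(pic['world_to_cam']); c=(W[:3,:3]@p.T).T+W[:3,3]
    K=np.array(pic['K']); d=np.c_[c[:,0],-c[:,1],-c[:,2]]
    u=(K@d.T).T; return u[:,:2]/u[:,2:]
def ray(px,pic):
    K=np.array(pic['K']); W=np.array(pic['world_to_cam'])
    d=np.linalg.inv(K)@np.array([px[0],px[1],1.]); d=np.array([d[0],-d[1],-d[2]])
    R=W[:3,:3]; o=-R.T@W[:3,3]; return o,R.T@d
def atz(px,pic,z):
    o,d=ray(px,pic); return o+d*(z-o[2])/d[2]
E
python3 - <<'E'
from h import *
s=env.read_state(); print({k:np.round(v,3) for k,v in s.items()})
for n in ['scene','top','wrist']:
    p=viewer.capture(n); print(n,[k for k in p], p['K']); save(p['img'],n+'0.png')
    if 'world_to_cam' in p: 
        print(np.round(p['world_to_cam'],3))
    else: print(np.round(p['mount'],3))
E
```

```text
pics
{'t': np.float64(0.0), 'q': array([ 1.178,  0.399,  0.045,  1.538, -0.019,  1.207, -0.051]), 'qvel': array([ 0.001, -0.001,  0.   , -0.001,  0.   , -0.   ,  0.001]), 'joint_efforts': array([-0.0000e+00, -4.7511e+01,  1.3650e+00, -2.5421e+01,  1.2000e-02,
        1.0000e-02, -0.0000e+00]), 'eef_pos': array([ 188.066, -621.548,  230.254]), 'orientation': array([ 0.989,  0.146, -0.   , -0.001]), 'force': array([-0.904,  0.063, -0.563]), 'ft_torque': array([ 0.036, -0.006,  0.02 ]), 'opening': np.float64(85.314)}
scene ['img', 'K', 'world_to_cam', 'shot'] [[487.78578472   0.         255.6165866 ]
 [  0.         487.78578472 195.55631985]
 [  0.           0.           1.        ]]
[[ 8.970000e-01 -4.420000e-01 -9.000000e-03 -5.249830e+02]
 [ 3.440000e-01  6.840000e-01  6.440000e-01 -1.414080e+02]
 [-2.780000e-01 -5.800000e-01  7.650000e-01 -1.649409e+03]
 [ 0.000000e+00  0.000000e+00  0.000000e+00  1.000000e+00]]
top ['img', 'K', 'world_to_cam', 'shot'] [[356.29859447   0.         258.01108759]
 [  0.         356.29859447 183.80570919]
 [  0.           0.           1.        ]]
[[-4.000000e-03 -1.000000e+00 -1.100000e-02 -1.257910e+02]
 [ 9.970000e-01 -5.000000e-03  7.600000e-02 -5.394360e+02]
 [-7.600000e-02 -1.100000e-02  9.970000e-01 -1.380162e+03]
 [ 0.000000e+00  0.000000e+00  0.000000e+00  1.000000e+00]]
wrist ['img', 'K', 'mount', 'shot'] [[297.31863964   0.         255.85380193]
 [  0.         297.31863964 191.36394575]
 [  0.           0.           1.        ]]
[[ 0.00000e+00  9.49000e-01  3.15000e-01  8.10400e+01]
 [ 1.00000e+00  0.00000e+00 -0.00000e+00  4.90000e-02]
 [-0.00000e+00  3.15000e-01 -9.49000e-01 -1.42642e+02]
 [ 0.00000e+00  0.00000e+00  0.00000e+00  1.00000e+00]]
```

View pics/scene0.png

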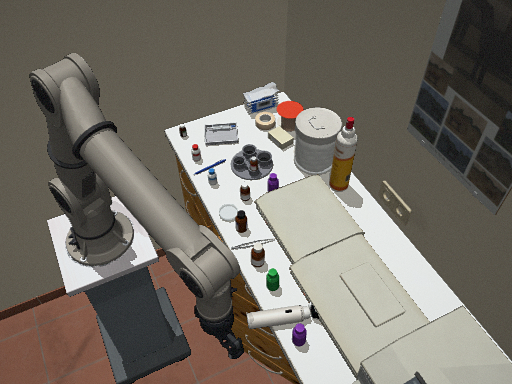

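View pics/top0.png

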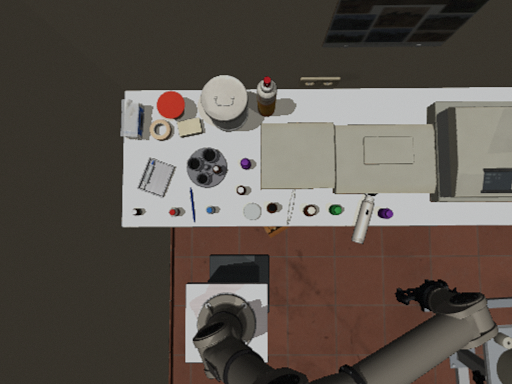

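View pics/wrist0.png

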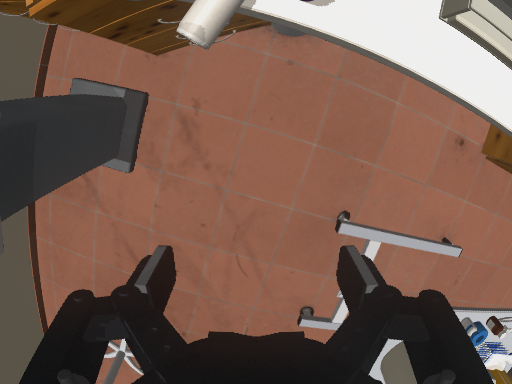

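```bash
python3 - <<'E'
from h import *
T=viewer.capture('top'); S=viewer.capture('scene')
np.save('T.npy',T,allow_pickle=True)
np.save('S.npy',S,allow_pickle=True)
hz=dict(fixative_mid=45,stain_mid=42.5,rinse_mid=35,oil_mid=27.5,vitamin_mid=54,antiseptic_mid=37.5,eyewash_mid=34,rack=15,tray=5)
for n,z in hz.items():
    for nm,P in (('T',T),('S',S)):
        for r in models.recognise(n,P)[:4]:
            print(n,nm,round(float(r['score']),2),np.round(r['point'],1),np.round(atz(r['point'],P,z)[:2],0))
i=T['img'][80:235,115:415]; save(cv2.resize(i,None,fx=2.6,fy=2.6,interpolation=cv2.INTER_CUBIC),'topc.png')
i=S['img'][80:360,155:345]; save(cv2.resize(i,None,fx=2.1,fy=2.1,interpolation=cv2.INTER_CUBIC),'scenec.png')
E
```

```text
fixative_mid T 0.54 [311.1 207.4] [ 445. -332.]
fixative_mid S 0.81 [258.7 256.3] [ 432. -334.]
stain_mid T 0.64 [386.2 213.3] [ 422. -618.]
stain_mid T 0.6 [274.2 209.6] [ 437. -190.]
stain_mid T 0.57 [335.7 209.7] [ 436. -426.]
stain_mid T 0.42 [244.9 165.8] [607. -78.]
stain_mid S 0.84 [297.6 332. ] [ 419. -608.]
stain_mid S 0.7 [240.  223.5] [ 435. -188.]
stain_mid S 0.53 [273.7 277. ] [ 441. -420.]
stain_mid S 0.46 [270.7 183.3] [609. -75.]
rinse_mid S 0.53 [200.3 152.1] [445. 192.]
oil_mid T 0.47 [137.6 212.7] [428. 342.]
oil_mid S 0.44 [180. 132.] [418. 341.]
vitamin_mid T 0.41 [215.5 166. ] [606.  35.]
antiseptic_mid S 0.73 [242.1 191.4] [503. -60.]
eyewash_mid T 0.39 [210.1 212. ] [429.  58.]
eyewash_mid S 0.68 [210.4 172.6] [439.  77.]
rack T 0.62 [206.9 167. ] [607.  74.]
rack S 0.78 [246.8 164.3] [584.  72.]
tray T 0.87 [157.2 176.6] [571. 274.]
tray S 0.74 [215.5 130.5] [556. 309.]
```

View pics/topc.png

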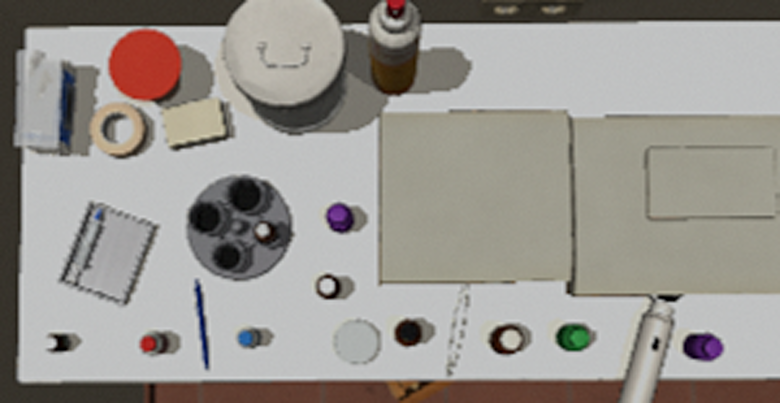

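View pics/scenec.png

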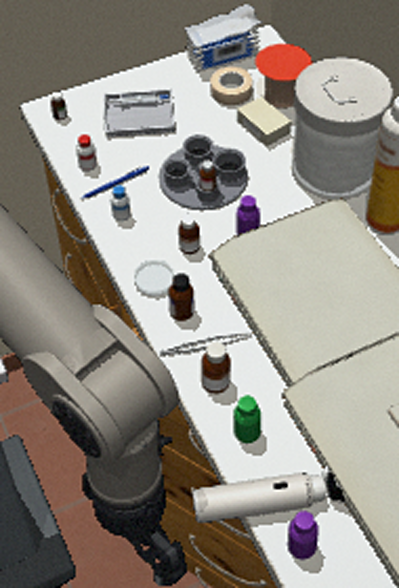

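Emit:
move_arm:
  motion:
    - [4, 7, 1, 0, 0, -0.05, 8.5]
    - [8, 13, 2, 0, 0, -0.1, 8.5]
    - [11, 19, 3, 0, 0, -0.15, 8.5]
    - [15, 26, 4, 0, 0, -0.2, 8.5]
    - [18, 32, 5, 0, 0, -0.25, 8.5]
    - [21, 37, 5, 0, 0, -0.29, 8.5]
    - [25, 43, 5, 0, 0, -0.29, 8.5]
    - [28, 49, 5, 0, 0, -0.29, 8.5]
    - [31, 55, 5, 0, 0, -0.29, 8.5]
    - [34, 60, 5, 0, 0, -0.29, 8.5]

```text
t: 2.4
eef_pos: [495.9, -79.7, 281.6]
orientation: [1.0, 0.002, 0.001, 0.0]
force: [0.5, 0.2, -1.1]
opening: 85.0
```

Emit:
move_arm:
  motion:
    - [3, 5, 0, 0, 0, 0, 8.5]
    - [4, 9, 0, 0, 0, 0, 8.5]
    - [5, 12, 0, 0, 0, 0, 8.5]
    - [5, 14, 0, 0, 0, 0, 8.5]
    - [5, 14, 0, 0, 0, 0, 8.5]
    - [5, 14, 0, 0, 0, 0, 8.5]
    - [5, 14, 0, 0, 0, 0, 8.5]
    - [5, 14, 0, 0, 0, 0, 8.5]
    - [5, 14, 0, 0, 0, 0, 8.5]
    - [5, 14, 0, 0, 0, 0, 8.5]

```text
t: 3.65
eef_pos: [545.1, 58.4, 281.1]
orientation: [1.0, 0.002, 0.0, 0.0]
force: [-1.0, 0.6, -0.1]
opening: 85.0
```

```bash
cat >> h.py <<'E'
from scipy.spatial.transform import Rotation as Rn
def wcap():
    s=env.read_state(); P=viewer.capture('wrist')
    R=Rn.from_quat(s['orientation']).as_matrix(); M=np.eye(4); M[:3,:3]=R; M[:3,3]=s['eef_pos']
    P['cw']=M@np.array(P['mount']); return P
def wproj(p,P):
    p=np.atleast_2d(p); C=np.linalg.inv(P['cw']); c=(C[:3,:3]@p.T).T+C[:3,3]
    d=np.c_[c[:,0],-c[:,1],-c[:,2]]; n=np.linalg.norm(d[:,:2],axis=1)+1e-12
    th=np.arctan2(n,d[:,2]); K=np.array(P['K']); r=th/n
    return np.c_[K[0,0]*d[:,0]*r+K[0,2],K[1,1]*d[:,1]*r+K[1,2]]
def wray(px,P):
    K=np.array(P['K']); a=(px[0]-K[0,2])/K[0,0]; b=(px[1]-K[1,2])/K[1,1]; th=np.hypot(a,b)+1e-12
    d=np.array([np.sin(th)*a/th,-np.sin(th)*b/th,-np.cos(th)])
    return P['cw'][:3,3],P['cw'][:3,:3]@d
def watz(px,P,z):
    o,d=wray(px,P); return o+d*(z-o[2])/d[2]
E
python3 - <<'E'
from h import *
P=wcap(); np.save('W1.npy',P,allow_pickle=True); 
for n in ['rack','tray','vitamin_mid','rinse_mid','eyewash_mid','antiseptic_mid','oil_mid']:
    for r in models.recognise(n,P)[:3]: print(n,round(float(r['score']),2),np.round(r['point'],1),np.round(watz(r['point'],P,30)[:2]))
save(cv2.resize(P['img'],(800,600),interpolation=cv2.INTER_CUBIC),'w1.png')
print(P['cw'][:3,3])
E
```

```text
rack 0.96 [237.9 105.8] [613.  82.]
tray 0.75 [112.4 141.1] [571. 265.]
vitamin_mid 0.55 [277.9 123.7] [590.  29.]
rinse_mid 0.76 [163.3 233. ] [428. 199.]
eyewash_mid 0.6 [254.5 233.3] [430.  60.]
antiseptic_mid 0.85 [340.7 177.9] [516. -62.]
oil_mid 0.79 [ 79.4 227. ] [432. 353.]
[626.1757388   58.67736265 423.77303239]
```

View pics/w1.png

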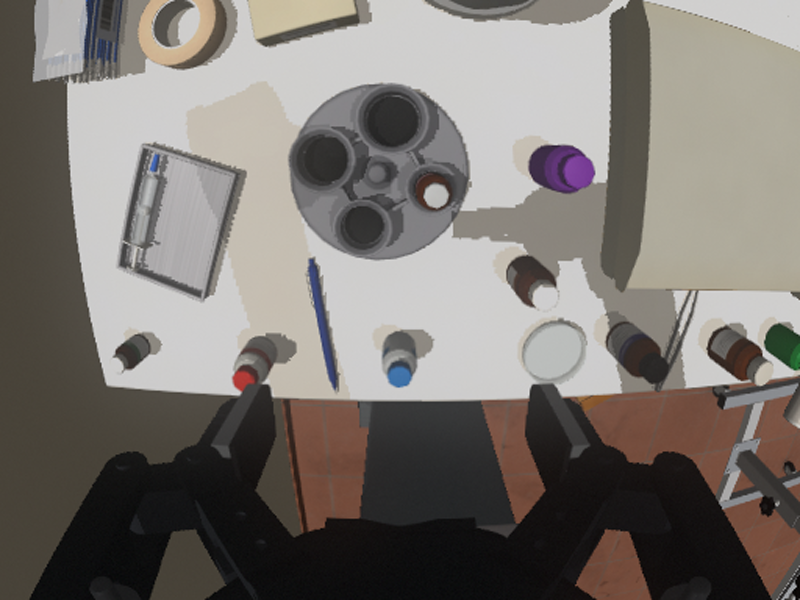

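```bash
cat > rackfit.py <<'E'
from h import *
from scipy.optimize import least_squares
def cups(x,y,a,z,extra=0):
    return [np.array([x+48*np.cos(a+k*np.pi/2),y+48*np.sin(a+k*np.pi/2),z]) for k in range(4)]
def circ(c,r,n=60):
    t=np.linspace(0,2*np.pi,n); return np.c_[c[0]+r*np.cos(t),c[1]+r*np.sin(t),np.full(n,c[2])]
E
python3 - <<'E'
from rackfit import *
P=np.load('W1.npy',allow_pickle=True).item()
px=np.array([[392,118],[324,158],[362,224]])*0.64-0.18
def f(v):
    c=cups(*v,35); return (wproj(np.array(c[:3]),P)-px).ravel()
r=least_squares(f,[610,75,-.2],x_scale=[10,10,.1]); print(r.x,np.round(r.fun,1))
m=models.masks_of('rack',P)
I=cv2.resize(P['img'],None,fx=5,fy=5,interpolation=cv2.INTER_CUBIC)
x,y,a=r.x
def dr(pts,c): cv2.polylines(I,[np.round((wproj(pts,P)+.5)*5).astype(int)],True,c,1)
for c,rr in zip(cups(x,y,a,35),[48,44,38,32]): dr(circ(c,rr/2+1.5),(0,255,0))
dr(circ([x,y,0],81),(255,0,0)); dr(circ([x,y,4],81),(255,255,0))
save(I[230:860,880:1540],'rf1.png')
E
```

```text
[ 6.08313207e+02  7.71056713e+01 -2.73075567e-01] [ 0.8 -0.9 -1.2 -0.5  0.3  1.5]
```

View pics/rf1.png

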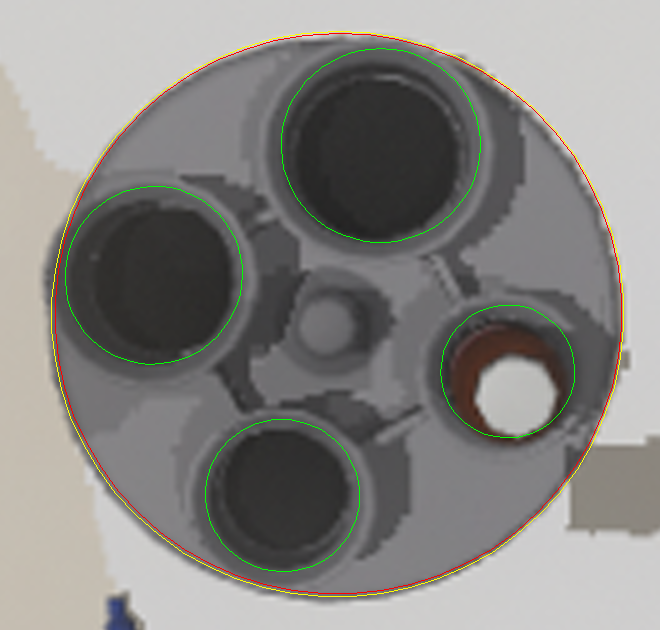

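```bash
cat > bot.py <<'E'
from rackfit import *
SP=dict(fixative=(44,90,59,75),stain=(40,85,56,70),rinse=(34,70,46,58),oil=(28,55,36,45),vitamin=(28,58,38,48),antiseptic=(36,75,49,62),eyewash=(32,68,45,57))
def sil(n,x,y,P,z0=0,k=4,cr=.56):
    d,H,hb,hc=SP[n]; r=d/2; m=np.zeros((384*k,512*k),np.uint8)
    pj=(lambda p:wproj(p,P)) if 'cw' in P else (lambda p:proj(p,P))
    for (z1,r1,z2,r2) in ((0,r,hb,r),(hb,r,hc,r*cr),(hc,r*cr,H,r*cr)):
        pts=np.r_[pj(circ([x,y,z0+z1],r1)),pj(circ([x,y,z0+z2],r2))]
        h=cv2.convexHull(np.round((pts+.5)*k).astype(np.int32)); cv2.fillConvexPoly(m,h,255)
    return cv2.resize(m,(512,384),interpolation=cv2.INTER_AREA)/255.
def fit(n,mask,x,y,P,z0=0):
    from scipy.optimize import minimize
    M=cv2.GaussianBlur(mask.astype(np.float32),(0,0),1)
    f=lambda v:((cv2.GaussianBlur(sil(n,v[0],v[1],P,z0).astype(np.float32),(0,0),1)-M)**2).sum()
    r=minimize(f,[x,y],method='Nelder-Mead',options=dict(initial_simplex=[[x,y],[x+8,y],[x,y+8]],xatol=.2,fatol=.1))
    return r.x,r.fun/M.sum()
E
cat > bfit.py <<'E'
import sys
from bot import *
def run(names,P,tag,guess):
    I=P['img'].copy()
    for n in names:
        for r in models.masks_of(n+'_mid',P)[:2]:
            x0=watz(r['point'],P,SP[n][1]*.5)
            if guess.get(n) is not None and np.hypot(*(x0[:2]-guess[n]))>50: continue
            v,e=fit(n,r['mask'],x0[0],x0[1],P)
            print(n,round(float(r['score']),2),np.round(r['point']),np.round(v,1),'err',round(float(e),3))
            c=cv2.findContours((sil(n,v[0],v[1],P)>.5).astype(np.uint8),0,1)[0]; cv2.drawContours(I,c,-1,(0,255,0),1)
            break
    return I
E
python3 - <<'E'
from bfit import *
P=wcap()
I=run(['oil','rinse','stain','fixative','antiseptic'],P,'a',dict(oil=(425,342),rinse=(440,192),stain=(436,-190),fixative=(438,-333),antiseptic=(503,-60)))
save(cv2.resize(I[120:260,60:512],None,fx=1.75,fy=1.75,interpolation=cv2.INTER_CUBIC),'b1.png')
px=np.array([[148,143],[245,172],[205,300],[118,268]])*.64-.18
loc=np.array([[65,52.5],[65,-52.5],[-65,-52.5],[-65,52.5]])
def tp(v,z): 
    c,s=np.cos(v[2]),np.sin(v[2]); return np.c_[loc@np.array([[c,s],[-s,c]])+v[:2],np.full(4,z)]
r=least_squares(lambda v:(wproj(tp(v,16),P)-px).ravel(),[570,270,-.2],x_scale=[10,10,.1]); print('tray',r.x,np.round(r.fun,1))
c,s=np.cos(r.x[2]),np.sin(r.x[2]); print('target',r.x[:2]+np.array([c*0-s*-16,s*0+c*-16]))
E
```

```text
oil 0.61 [ 79. 225.] [430.2 349.7] err 0.007
stain 0.84 [407. 226.] [ 442.7 -180.6] err 0.014
fixative 0.62 [475. 227.] [ 432.6 -325.8] err 0.009
antiseptic 0.67 [342. 180.] [512.  -60.9] err 0.004
tray [ 5.67809715e+02  2.73647342e+02 -3.71805762e-01] [-0.2 -0.6 -1.9  1.2  1.1  0.7  1.5 -1.6]
target [561.9969406  258.74057645]
```

View pics/b1.png

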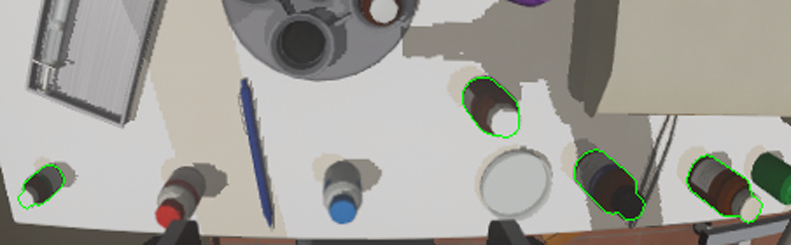

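Emit:
move_arm:
  motion:
    - [5.0, -2.7, 0, 0, 0, 0, 6.5]
    - [5.0, -2.7, -5, 0, 0, 0, 6.5]
    - [5.0, -2.7, -10, 0, 0, 0, 6.5]
    - [5.0, -2.7, -15, 0, 0, 0, 6.5]
    - [5.0, -2.7, -18, 0, 0, 0, 6.5]
    - [5.0, -2.7, -20, 0, 0, 0, 6.5]
    - [5.0, -2.7, -22, 0, 0, 0, 6.5]
    - [5.0, -2.7, -24, 0, 0, 0, 6.5]
    - [5.0, -2.7, -24.2, 0, 0, 0, 6.5]
    - [5.0, -2.7, -24.2, 0, 0, 0, 6.5]

```text
t: 5.65
eef_pos: [595.6, 31.7, 39.5]
orientation: [1.0, 0.002, 0.0, -0.0]
force: [0.7, 0.9, 0.3]
opening: 65.4
```

```bash
python3 - <<'E'
from h import *
s=env.read_state(); print(s['eef_pos'],s['force'],s['opening'])
P=wcap(); save(cv2.resize(P['img'],(800,600),interpolation=cv2.INTER_CUBIC),'w2.png')
E
```

```text
[595.58188088  31.73848732  39.45189469] [0.68352246 0.8667121  0.26435775] 65.44263742078729
```

View pics/w2.png

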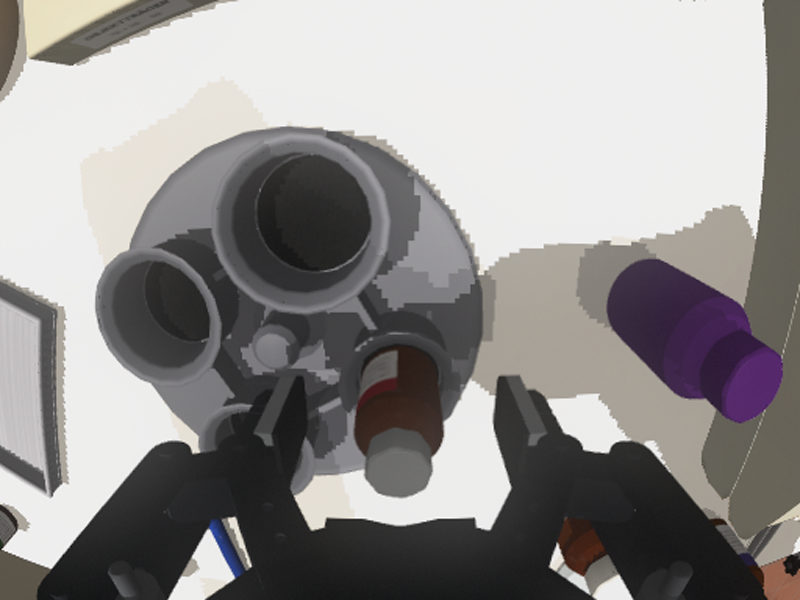

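Emit:
move_arm:
  motion:
    - [0, 0, 0, 0, 0, 0, 2.0]
    - [0, 0, 0, 0, 0, 0, 2.0]
    - [0, 0, 0, 0, 0, 0, 2.0]
    - [0, 0, 0, 0, 0, 0, 2.0]
    - [0, 0, 0, 0, 0, 0, 2.0]
    - [0, 0, 0, 0, 0, 0, 2.0]
    - [0, 0, 0, 0, 0, 0, 2.0]
    - [0, 0, 1, 0, 0, 0, 2.0]
    - [0, 0, 2.5, 0, 0, 0, 2.0]
    - [0, 0, 5, 0, 0, 0, 2.0]
  newtons: 35

```text
t: 6.95
eef_pos: [594.5, 31.5, 89.5]
orientation: [1.0, 0.002, -0.001, 0.0]
force: [0.3, -0.1, -0.7]
opening: 26.2
```

```bash
python3 - <<'E'
from h import *
P=wcap(); np.save('W3.npy',P,allow_pickle=True); save(cv2.resize(P['img'],(800,600),interpolation=cv2.INTER_CUBIC),'w3.png')
E
```

```text
(no output)
```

View pics/w3.png

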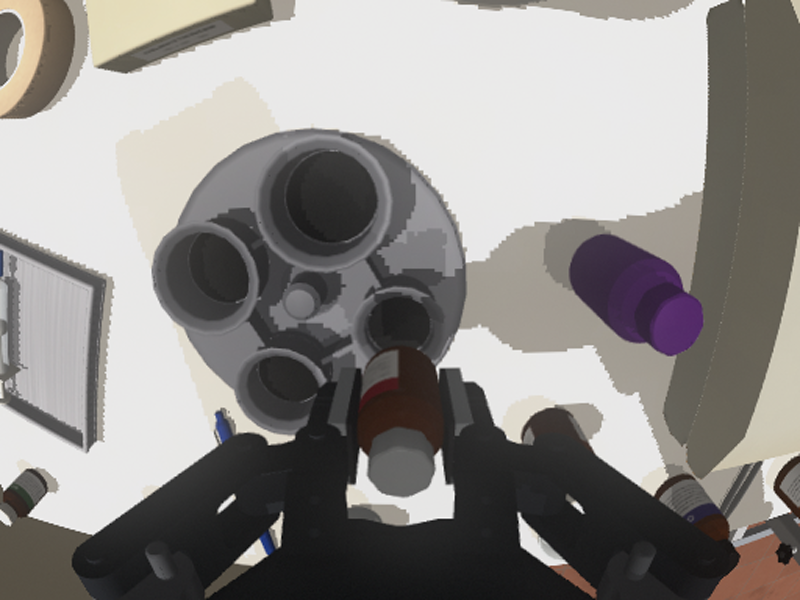

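```bash
python3 - <<'E'
from rackfit import *
P=np.load('W3.npy',allow_pickle=True).item()
k=3
I=cv2.resize(P['img'],None,fx=k,fy=k,interpolation=cv2.INTER_CUBIC)
x,y,a=608.3,77.1,-.273
def dr(pts,c,closed=True): cv2.polylines(I,[np.round((wproj(pts,P)+.5)*k).astype(int)],closed,c,1)
for c,rr in zip(cups(x,y,a,35),[48,44,38,32]): dr(circ(c,rr/2+1.5),(0,255,0))
dr(circ([x,y,0],81),(255,0,0))
v=np.array([567.8,273.6,-.372]); c,s=np.cos(v[2]),np.sin(v[2])
loc=np.array([[65,52.5],[65,-52.5],[-65,-52.5],[-65,52.5]])
dr(np.c_[loc@np.array([[c,s],[-s,c]])+v[:2],np.full(4,16)],(255,0,0))
save(I[200:860,0:920],'rf3.png')
E
```

```text
(no output)
```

View pics/rf3.png

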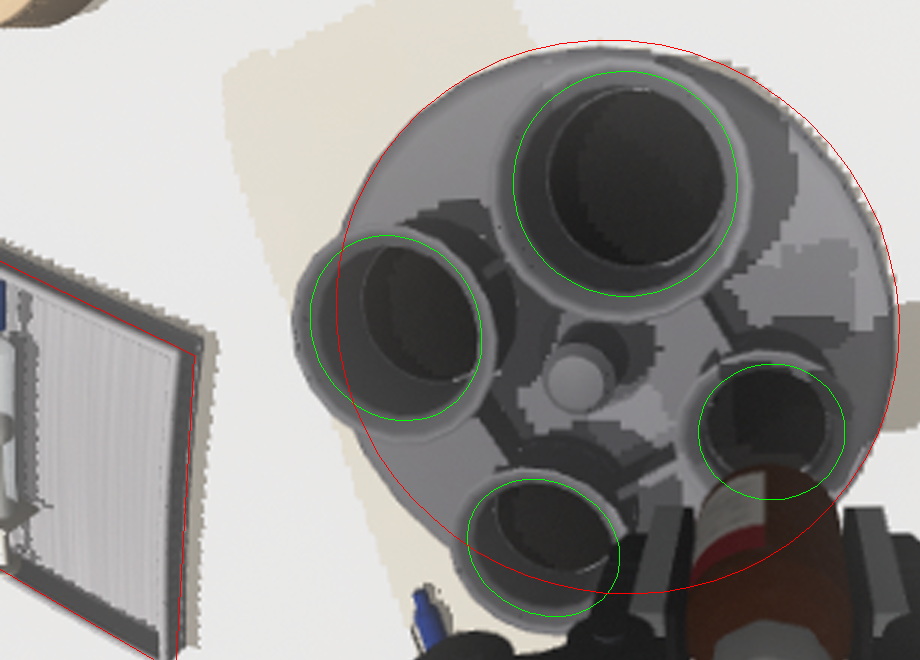

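Emit:
move_arm:
  motion:
    - [-0.8, 6, 0, 0, 0, 0, 2.0]
    - [-1.6, 12, 0, 0, 0, 0, 2.0]
    - [-2.5, 18, 0, 0, 0, 0, 2.0]
    - [-3.2, 22.7, 0, 0, 0, 0, 2.0]
    - [-3.2, 22.7, 0, 0, 0, 0, 2.0]
    - [-3.2, 22.7, -1, 0, 0, 0, 2.0]
    - [-3.2, 22.7, -1.5, 0, 0, 0, 2.0]
    - [-3.2, 22.7, -1.5, 0, 0, 0, 2.0]
    - [-3.2, 22.7, -1.5, 0, 0, 0, 2.0]
    - [-3.2, 22.7, -1.5, 0, 0, 0, 2.0]

```text
t: 8.25
eef_pos: [563.4, 258.4, 74.3]
orientation: [1.0, 0.002, 0.0, -0.0]
force: [-0.0, -1.2, 0.4]
opening: 26.5
```

```bash
python3 - <<'E'
from h import *
P=wcap(); np.save('W4.npy',P,allow_pickle=True); save(cv2.resize(P['img'],(800,600),interpolation=cv2.INTER_CUBIC),'w4.png')
E
```

```text
(no output)
```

View pics/w4.png

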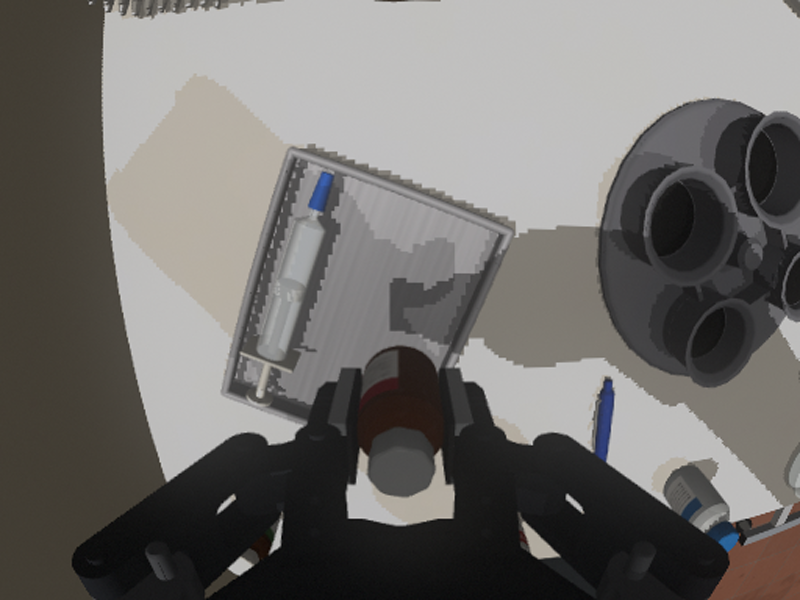

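Emit:
move_arm:
  motion:
    - [0, 0, -2, 0, 0, 0, 2.0]
    - [0, 0, -4, 0, 0, 0, 2.0]
    - [0, 0, -4.8, 0, 0, 0, 2.0]
    - [0, 0, -5.1, 0, 0, 0, 2.0]
    - [0, 0, -5.3, 0, 0, 0, 2.0]
    - [0, 0, -5.5, 0, 0, 0, 2.0]
    - [0, 0, -5.6, 0, 0, 0, 2.0]
    - [0, 0, -5.7, 0, 0, 0, 2.0]
    - [0, 0, -5.7, 0, 0, 0, 2.0]
    - [0, 0, -5.7, 0, 0, 0, 2.0]

```text
t: 9.55
eef_pos: [563.3, 258.7, 17.3]
orientation: [1.0, 0.002, 0.0, -0.0]
force: [0.3, 0.6, 1.4]
opening: 26.8
```

Emit:
move_arm:
  motion:
    - [0, 0, -0.05, 0, 0, 0, 2.0]
    - [0, 0, -0.1, 0, 0, 0, 2.0]
    - [0, 0, -0.1, 0, 0, 0, 2.0]
    - [0, 0, -0.1, 0, 0, 0, 3.2]
    - [0, 0, -0.1, 0, 0, 0, 3.8]
    - [0, 0, -0.1, 0, 0, 0, 4.2]
    - [0, 0, 0.3, 0, 0, 0, 4.2]
    - [0, 0, 2, 0, 0, 0, 4.2]
    - [0, 0, 6, 0, 0, 0, 5]
    - [0, 0, 12, 0, 0, 0, 6]

```text
t: 10.8
eef_pos: [562.1, 258.0, 137.9]
orientation: [1.0, 0.002, -0.001, 0.001]
force: [1.8, -0.2, 0.1]
opening: 59.6
```

```bash
python3 - <<'E'
from h import *
P=wcap(); np.save('W5.npy',P,allow_pickle=True); save(cv2.resize(P['img'],(800,600),interpolation=cv2.INTER_CUBIC),'w5.png')
E
```

```text
(no output)
```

View pics/w5.png

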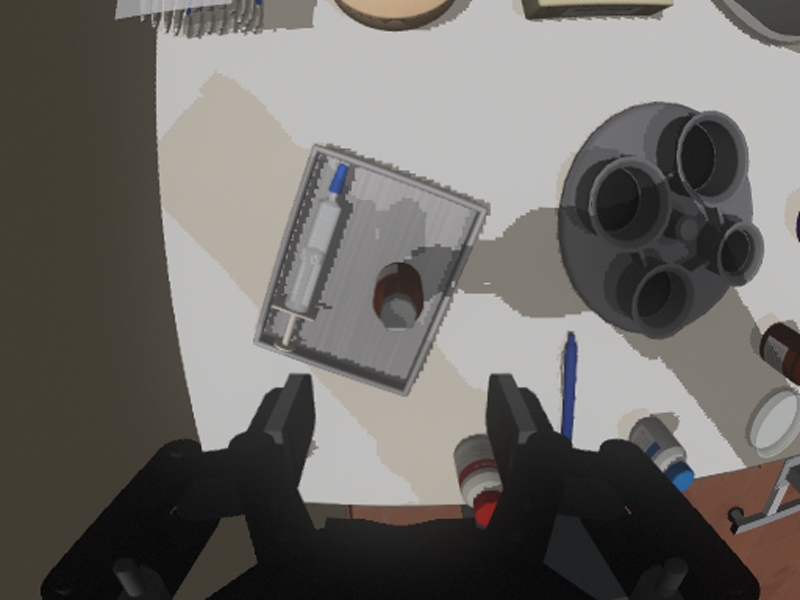

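Emit:
move_arm:
  motion:
    - [-1.0, -6, 4, 0, 0, -0.05, 7]
    - [-2, -12, 6, 0, 0, -0.1, 7]
    - [-3, -18, 6, 0, 0, -0.15, 7]
    - [-4, -24, 6, 0, 0, -0.2, 7]
    - [-5.5, -30, 6, 0, 0, -0.25, 7]
    - [-7, -36, 6, 0, 0, -0.27, 7]
    - [-8.5, -42, 6, 0, 0, -0.27, 7]
    - [-10, -47, 6, 0, 0, -0.27, 7]
    - [-11.5, -52, 6, 0, 0, -0.27, 7]
    - [-11.5, -55, 6, 0, 0, -0.27, 7]

```text
t: 12.1
eef_pos: [446.6, -294.6, 198.3]
orientation: [0.991, -0.135, 0.001, 0.001]
force: [0.4, -0.1, 0.1]
opening: 70.0
```

```bash
python3 - <<'E'
from bfit import *
print(np.round(env.read_state()['q'],2),env.read_state()['eef_pos'])
P=wcap(); np.save('W6.npy',P,allow_pickle=True)
I=run(['stain','fixative','antiseptic'],P,'a',dict(stain=(442,-182),fixative=(433,-326),antiseptic=(510,-60)))
save(cv2.resize(I,(800,600),interpolation=cv2.INTER_CUBIC),'w6.png')
E
```

```text
[ 0.65  0.23 -0.17  1.85  0.05  1.07 -1.38] [ 446.55758066 -294.6280958   198.32798843]
stain 0.97 [156. 206.] [ 443.4 -177.2] err 0.009
fixative 0.98 [286. 180.] [ 432.3 -324.1] err 0.005
antiseptic 0.76 [ 61. 174.] [513.  -58.9] err 0.009
```

View pics/w6.png

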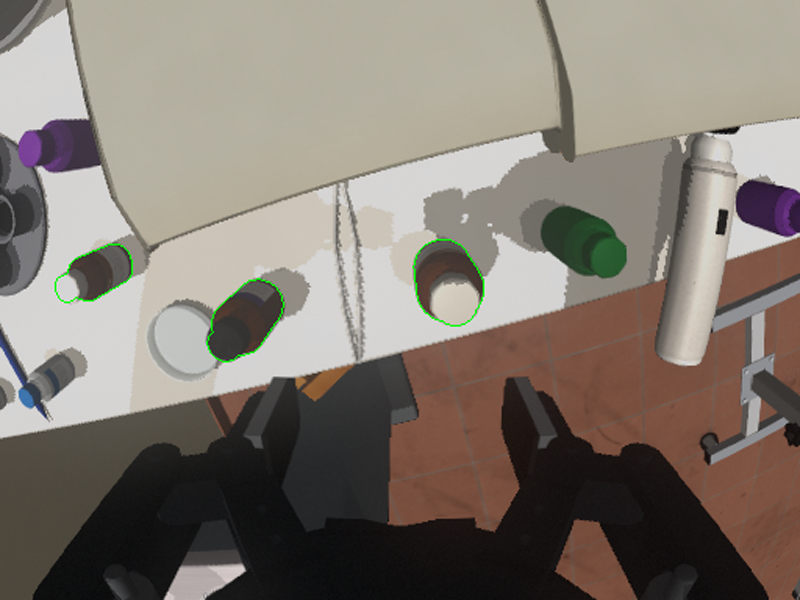

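```bash
python3 - <<'E'
from h import *
P=np.load('W6.npy',allow_pickle=True).item()
a=cv2.resize(P['img'][130:240,230:350],None,fx=4,fy=4,interpolation=cv2.INTER_CUBIC); b=cv2.resize(P['img'][130:240,10:110],None,fx=3.2,fy=4,interpolation=cv2.INTER_CUBIC)
save(np.hstack([a,b]),'c6.png')
E
```

```text
(no output)
```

View pics/c6.png

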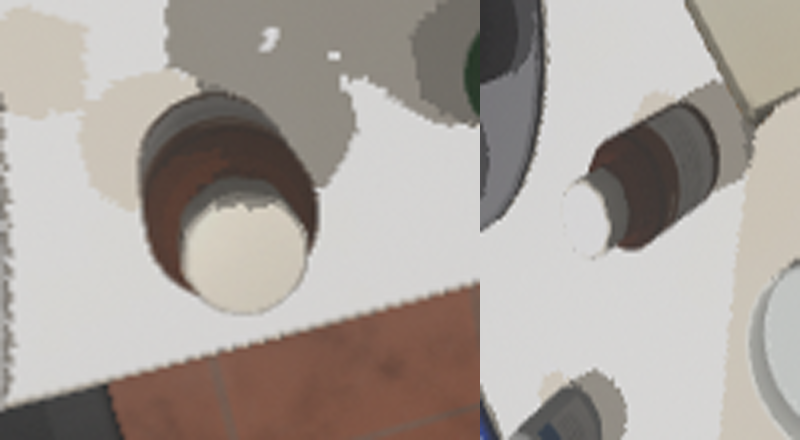

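Emit:
move_arm:
  motion:
    - [-1.4, -3.0, 0, 0, 0, 0, 7]
    - [-1.4, -3.0, -5, 0, 0, 0, 7]
    - [-1.4, -3.0, -9, 0, 0, 0, 7]
    - [-1.4, -3.0, -12, 0, 0, 0, 7]
    - [-1.4, -3.0, -14, 0, 0, 0, 7]
    - [-1.4, -3.0, -15.5, 0, 0, 0, 7]
    - [-1.4, -3.0, -16.4, 0, 0, 0, 7]
    - [-1.4, -3.0, -16.4, 0, 0, 0, 7]
    - [-1.4, -3.0, -16.4, 0, 0, 0, 7]
    - [-1.4, -3.0, -16.4, 0, 0, 0, 7]

```text
t: 13.55
eef_pos: [434.6, -321.8, 33.8]
orientation: [0.991, -0.133, 0.001, 0.0]
force: [0.5, 0.7, -0.4]
opening: 69.7
```

```bash
python3 - <<'E'
from h import *
P=wcap(); save(cv2.resize(P['img'],(800,600),interpolation=cv2.INTER_CUBIC),'w7.png')
E
```

View pics/w7.png

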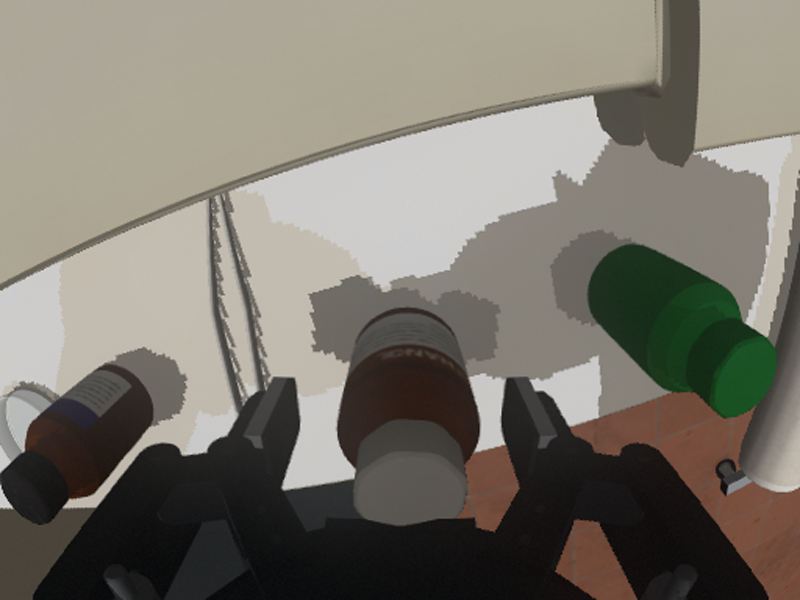

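```bash
python3 - <<'E'
from bfit import *
P=wcap()
run(['fixative'],P,'a',dict(fixative=(433,-326)))
print(env.read_state()['eef_pos'])
E
```

```text
fixative 0.76 [263. 269.] [ 433. -324.] err 0.054
[ 434.30554475 -321.62710873   33.45513834]
```

Emit:
move_arm:
  motion:
    - [-0.15, -0.2, 0.05, 0, 0, 0, 7]
    - [-0.15, -0.2, 0.05, 0, 0, 0, 4]
    - [-0.15, -0.2, 0.05, 0, 0, 0, 3.5]
    - [-0.15, -0.2, 0.05, 0, 0, 0, 3.5]
    - [-0.15, -0.2, 0.05, 0, 0, 0, 3.5]
    - [-0.15, -0.2, 0.05, 0, 0, 0, 3.5]
    - [-0.15, -0.2, 0.05, 0, 0, 0, 3.5]
    - [-0.15, -0.2, 1, 0, 0, 0, 3.5]
    - [-0.15, -0.2, 4, 0, 0, 0, 3.5]
    - [-0.15, -0.2, 8, 0, 0, 0, 3.5]
  newtons: 40

```text
t: 14.95
eef_pos: [431.4, -322.4, 112.9]
orientation: [0.991, -0.133, -0.002, -0.001]
force: [0.5, -0.9, -1.3]
opening: 42.5
```

Emit:
move_arm:
  motion:
    - [1, 2, 3, 0, 0, 0, 3.5]
    - [4, 7, 4, 0, 0, 0, 3.5]
    - [7, 12, 4, 0, 0, 0, 3.5]
    - [10, 17.5, 4, 0, 0, 0, 3.5]
    - [13, 23, 4, 0, 0, 0, 3.5]
    - [16, 28, 4, 0, 0, 0, 3.5]
    - [19, 33, 4, 0, 0, 0, 3.5]
    - [22, 38.5, 4, 0, 0, 0, 3.5]
    - [22, 38.5, 3, 0, 0, 0, 3.5]
    - [22, 38.5, 2, 0, 0, 0, 3.5]

```text
t: 16.2
eef_pos: [651.8, 61.3, 132.1]
orientation: [0.991, -0.132, -0.001, 0.001]
force: [0.2, -0.9, -0.1]
opening: 42.5
```

```bash
python3 - <<'E'
from h import *
print(env.read_state()['eef_pos'],env.read_state()['orientation'])
P=wcap(); np.save('W8.npy',P,allow_pickle=True);save(cv2.resize(P['img'],(800,600),interpolation=cv2.INTER_CUBIC),'w8.png')
E
```

```text
[651.79946967  61.2851236  132.08552121] [ 9.91207610e-01 -1.32311681e-01 -8.04694799e-04  6.66888670e-04]
```

View pics/w8.png

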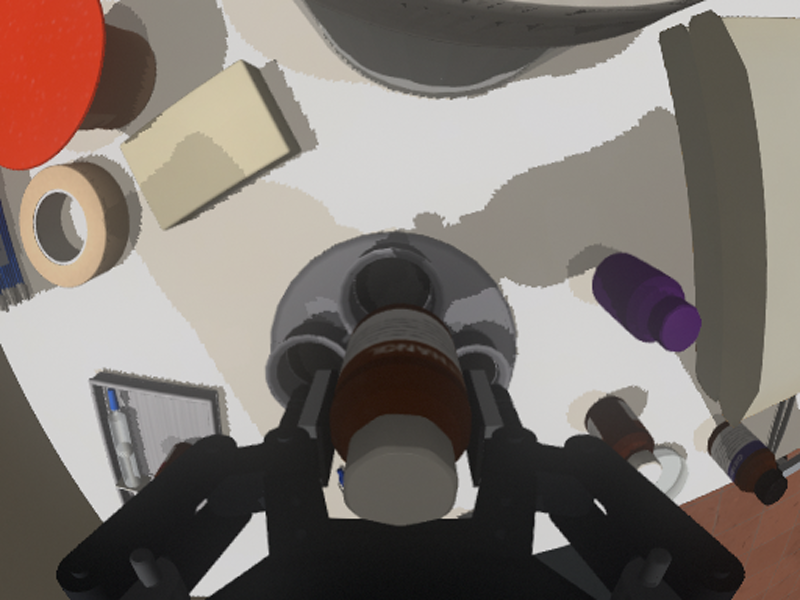

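```bash
cat > held.py <<'E'
from bfit import *
def held(n,P,tcp,z0,rk=(607.5,77.1,-.273),out='h.png'):
    M=models.masks_of(n+'_mid',P)
    I=cv2.resize(P['img'],None,fx=3,fy=3,interpolation=cv2.INTER_CUBIC)
    for r in M[:1]:
        v,e=fit(n,r['mask'],tcp[0],tcp[1],P,z0)
        print(n,'held at',np.round(v,1),'tcp',np.round(tcp,1),'d',np.round(v-tcp[:2],1),'err',round(float(e),3))
        c=cv2.findContours(cv2.resize((sil(n,v[0],v[1],P,z0)),None,fx=3,fy=3).__gt__(.5).astype(np.uint8),0,1)[0]; cv2.drawContours(I,c,-1,(0,255,0),1)
    for c,rr in zip(cups(*rk,35),[48,44,38,32]):
        cv2.polylines(I,[np.round((wproj(circ(c,rr/2+1.5),P)+.5)*3).astype(int)],True,(255,0,0),1)
    return I
E
python3 - <<'E'
from held import *
P=wcap(); s=env.read_state()['eef_pos']
I=held('fixative',P,s,s[2]-34); save(I[400:1000,400:1150],'h8.png')
E
```

```text
fixative held at [651.2  59.4] tcp [650.7  59.1 131. ] d [0.4 0.4] err 0.042
```

View pics/h8.png

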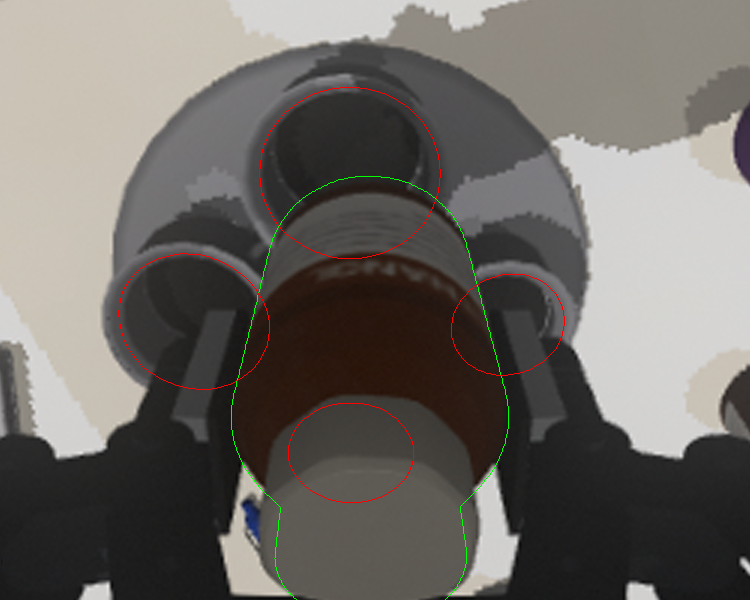

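```bash
python3 - <<'E'
from h import *
for i in range(6):
    s=env.read_state(); print(round(s['t'],3),np.round(s['eef_pos'],2),np.round(s['q'],4)); viewer.capture('wrist')
E
```

```text
16.35 [651.36  59.04 131.94] [ 0.0685  0.5044 -0.3102  1.6204  0.1726  1.0468 -2.1322]
16.4 [651.96  59.3  132.68] [ 0.0686  0.5039 -0.3105  1.6194  0.1724  1.0468 -2.1322]
16.45 [652.39  59.76 133.22] [ 0.0684  0.5035 -0.311   1.6188  0.1723  1.0466 -2.1322]
16.5 [652.63  60.13 133.48] [ 0.0682  0.5034 -0.3113  1.6183  0.1723  1.0466 -2.1323]
16.55 [652.78  60.52 133.63] [ 0.068   0.5034 -0.3117  1.618   0.1723  1.0466 -2.1323]
16.6 [652.8   60.78 133.67] [ 0.0678  0.5034 -0.3118  1.6179  0.1723  1.0466 -2.1324]
```

Emit:
move_arm:
  motion:
    - [0.1, 0.3, -2, 0, 0, 0, 3.5]
    - [0.1, 0.3, -4, 0, 0, 0, 3.5]
    - [0.1, 0.3, -5, 0, 0, 0, 3.5]
    - [0.1, 0.3, -5, 0, 0, 0, 3.5]
    - [0.1, 0.3, -5.5, 0, 0, 0, 3.5]
    - [0.1, 0.3, -6, 0, 0, 0, 3.5]
    - [0.1, 0.3, -6.5, 0, 0, 0, 3.5]
    - [0.1, 0.3, -7, 0, 0, 0, 3.5]
    - [0.1, 0.3, -7, 0, 0, 0, 3.5]
    - [0.1, 0.3, -7, 0, 0, 0, 3.5]

```text
t: 17.9
eef_pos: [653.7, 64.6, 63.2]
orientation: [0.991, -0.133, 0.0, 0.0]
force: [-0.0, 0.8, -0.6]
opening: 42.5
```

```bash
python3 - <<'E'
from held import *
P=wcap(); s=env.read_state(); print(s['eef_pos'],s['force'],s['ft_torque'])
I=held('fixative',P,s['eef_pos'],s['eef_pos'][2]-34); save(I[400:1000,400:1150],'h9.png')
E
```

```text
[653.80377881  64.62500412  63.2855074 ] [-0.60684377 -0.28539787 -0.60255037] [ 0.03180139 -0.03629823  0.04692082]
fixative held at [653.6  64.4] tcp [653.8  64.6  63.3] d [-0.2 -0.2] err 0.043
```

View pics/h9.png

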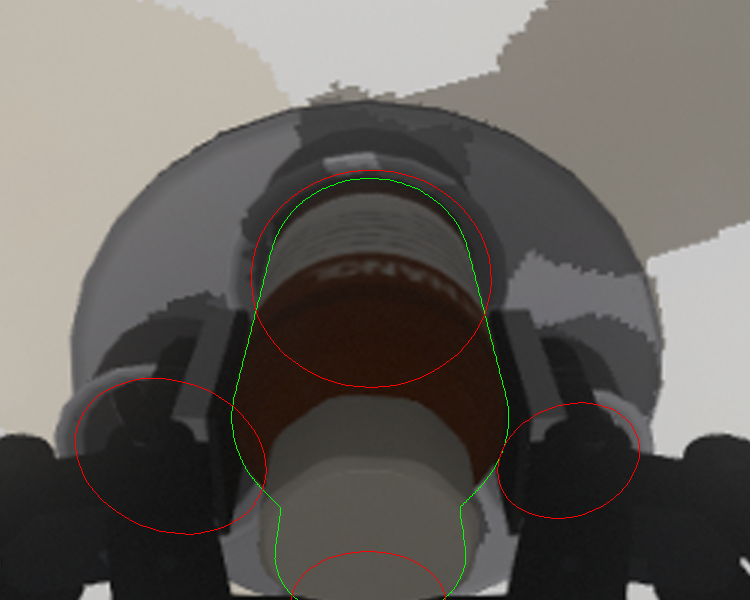

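Emit:
move_arm:
  motion:
    - [0, 0, -0.6, 0, 0, 0, 3.5]
    - [0, 0, -1.2, 0, 0, 0, 3.5]
    - [0, 0, -1.7, 0, 0, 0, 3.5]
    - [0, 0, -2.0, 0, 0, 0, 3.5]
    - [0, 0, -2.2, 0, 0, 0, 3.5]
    - [0, 0, -2.3, 0, 0, 0, 3.5]
    - [0, 0, -2.4, 0, 0, 0, 3.5]
    - [0, 0, -2.45, 0, 0, 0, 3.5]
    - [0, 0, -2.45, 0, 0, 0, 3.5]
    - [0, 0, -2.45, 0, 0, 0, 3.5]

```text
t: 19.25
eef_pos: [653.9, 64.6, 39.9]
orientation: [0.991, -0.133, 0.0, 0.0]
force: [-2.1, -0.2, 5.3]
opening: 42.5
```

Emit:
move_arm:
  motion:
    - [0, 0, 0, 0, 0, 0, 4.8]
    - [0, 0, 0, 0, 0, 0, 5.4]
    - [0, 0, 0, 0, 0, 0, 5.8]
    - [0, 0, 0, 0, 0, 0, 5.8]
    - [0, 0, 1, 0, 0, 0, 5.8]
    - [0, 0, 3, 0, 0, 0, 5.8]
    - [0, 0, 7, 0, 0, 0, 6.5]
    - [0, 0, 12, 0, 0, 0, 7]
    - [-2, -2, 16, 0, 0, 0, 7]
    - [-6, -7, 16, 0, 0, 0, 7]

```text
t: 20.5
eef_pos: [598.2, -1.1, 204.8]
orientation: [0.992, -0.13, 0.006, -0.002]
force: [0.2, -1.0, -0.5]
opening: 69.8
```

```bash
python3 - <<'E'
from h import *
P=wcap(); save(cv2.resize(P['img'],(800,600),interpolation=cv2.INTER_CUBIC),'w10.png'); print(env.read_state()['eef_pos'])
E
```

```text
[589.66658136 -13.48511037 201.52588685]
```

View pics/w10.png

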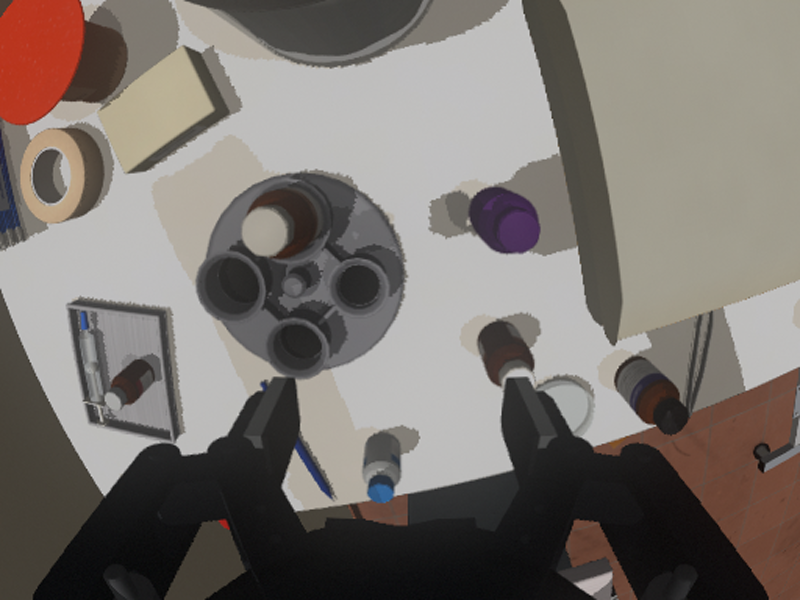

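Emit:
move_arm:
  motion:
    - [-4, -4.5, 0, 0, 0, 0, 7]
    - [-8, -9, 0, 0, 0, 0, 7]
    - [-12, -13.5, -1, 0, 0, 0, 7]
    - [-14, -16, -2, 0, 0, 0, 7]
    - [-14, -16, -2, 0, 0, 0, 7]
    - [-14, -16, -2, 0, 0, 0, 7]
    - [-14, -16, -2, 0, 0, 0, 7]
    - [-14, -16, -2, 0, 0, 0, 7]
    - [-14, -16, -2, 0, 0, 0, 7]
    - [-14, -16, -2, 0, 0, 0, 7]

```text
t: 21.8
eef_pos: [454.7, -164.0, 178.6]
orientation: [0.991, -0.132, -0.0, 0.0]
force: [-0.3, -0.7, 0.2]
opening: 70.2
```

```bash
python3 - <<'E'
from bfit import *
P=wcap(); print(env.read_state()['eef_pos'])
I=run(['stain','antiseptic'],P,'a',dict(stain=(443,-178),antiseptic=(510,-60)))
save(cv2.resize(I,(800,600),interpolation=cv2.INTER_CUBIC),'w11.png')
E
```

```text
[ 454.6216324  -164.05748575  178.50635783]
antiseptic 0.67 [145. 152.] [512.6 -59.6] err 0.006
```

View pics/w11.png

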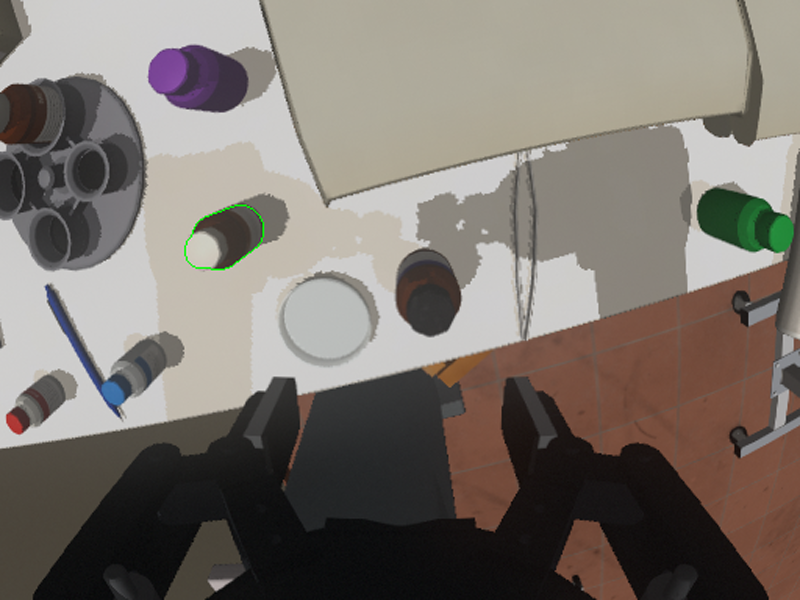

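```bash
sed -i 's/\[:2\]:$/[:6]:/' bfit.py; python3 - <<'E'
from bfit import *
P=wcap(); print(env.read_state()['eef_pos'])
for r in models.masks_of('stain_mid',P): print(r['score'],r['point'],watz(r['point'],P,42)[:2])
I=run(['stain'],P,'a',dict(stain=(443,-178)))
save(cv2.resize(I[140:230,220:330],None,fx=6,fy=6,interpolation=cv2.INTER_CUBIC),'w12.png')
E
```

```text
[ 454.54158095 -164.2343261   178.54374174]
0.76 [268.7, 186.9] [ 444.42647052 -174.70016439]
0.71 [477.1, 139.4] [ 437.08604877 -424.91260442]
stain 0.76 [269. 187.] [ 443.1 -178.6] err 0.007
```

View pics/w12.png

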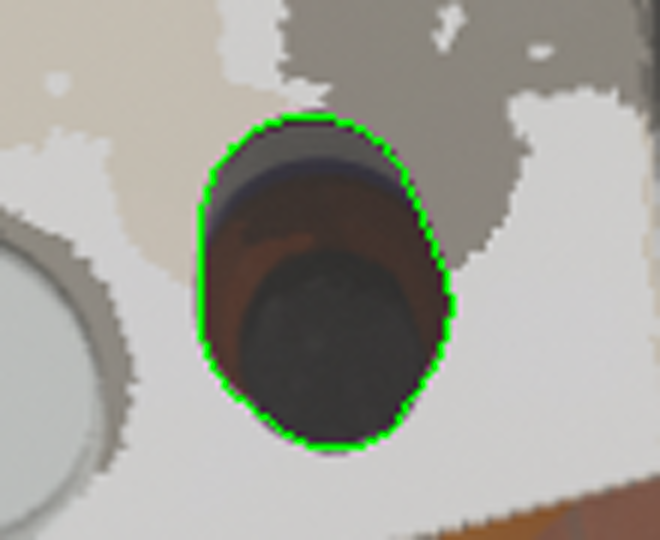

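Emit:
move_arm:
  motion:
    - [-1.1, -1.4, -2, 0, 0, 0, 7]
    - [-1.1, -1.4, -6, 0, 0, 0, 7]
    - [-1.1, -1.4, -10, 0, 0, 0, 7]
    - [-1.1, -1.4, -12.5, 0, 0, 0, 7]
    - [-1.1, -1.4, -14, 0, 0, 0, 7]
    - [-1.1, -1.4, -14.5, 0, 0, 0, 7]
    - [-1.1, -1.4, -14.5, 0, 0, 0, 7]
    - [-1.1, -1.4, -14.5, 0, 0, 0, 7]
    - [-1.1, -1.4, -14.5, 0, 0, 0, 7]
    - [-1.1, -1.4, -14.5, 0, 0, 0, 7]

```text
t: 23.35
eef_pos: [443.8, -178.3, 34.0]
orientation: [0.991, -0.133, 0.0, 0.0]
force: [0.0, 0.3, 0.8]
opening: 69.8
```

```bash
python3 - <<'E'
from bfit import *
P=wcap(); print(env.read_state()['eef_pos'])
I=run(['stain'],P,'a',dict(stain=(443,-178)))
save(cv2.resize(I,(640,480),interpolation=cv2.INTER_CUBIC),'w13.png')
E
```

```text
[ 443.76519345 -178.29086085   33.87555111]
stain 0.77 [256. 266.] [ 442.7 -178.5] err 0.029
```

View pics/w13.png

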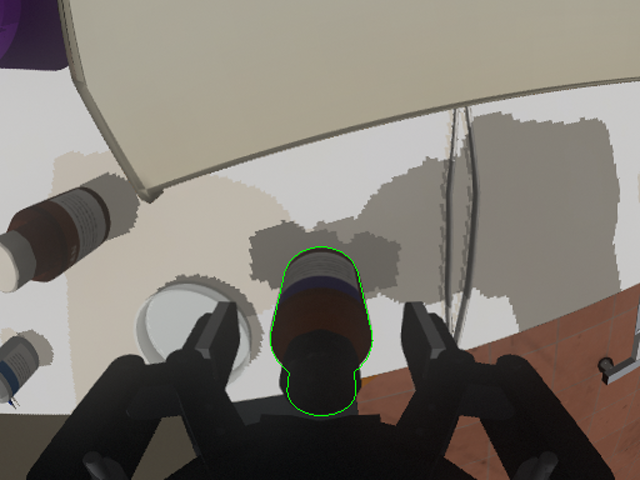

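Emit:
move_arm:
  motion:
    - [-0.05, 0, 0.05, 0, 0, 0, 4]
    - [-0.05, 0, 0.05, 0, 0, 0, 3]
    - [-0.05, 0, 0.05, 0, 0, 0, 3]
    - [-0.05, 0, 0.05, 0, 0, 0, 3]
    - [-0.05, 0, 0.05, 0, 0, 0, 3]
    - [-0.05, 0, 0.05, 0, 0, 0, 3]
    - [-0.05, 0, 1, 0, 0, 0, 3]
    - [-0.05, 0, 4, 0, 0, 0, 3]
    - [-0.05, 0, 9, 0, 0, 0, 3]
    - [-0.05, 0, 13, 0, 0, 0, 3]
  newtons: 40

```text
t: 24.7
eef_pos: [443.2, -178.0, 165.4]
orientation: [0.991, -0.133, 0.0, 0.0]
force: [0.6, -0.7, -1.3]
opening: 38.4
```

Emit:
move_arm:
  motion:
    - [2.9, 5, 0, 0, 0, 0, 3]
    - [5.8, 10, 0, 0, 0, 0, 3]
    - [8.8, 15, 0, 0, 0, 0, 3]
    - [11.7, 20, 0, 0, 0, 0, 3]
    - [14.6, 25, 0, 0, 0, 0, 3]
    - [17.6, 30.1, -2, 0, 0, 0, 3]
    - [17.6, 30.1, -2, 0, 0, 0, 3]
    - [17.6, 30.1, -2, 0, 0, 0, 3]
    - [17.6, 30.1, -2, 0, 0, 0, 3]
    - [17.6, 30.1, -2, 0, 0, 0, 3]

```text
t: 25.95
eef_pos: [619.1, 121.1, 144.2]
orientation: [0.991, -0.134, 0.0, 0.0]
force: [0.1, 0.7, 0.3]
opening: 38.4
```

```bash
python3 - <<'E'
from held import *
P=wcap(); s=env.read_state(); print(s['eef_pos'],s['force'],s['ft_torque'])
I=held('stain',P,s['eef_pos'],s['eef_pos'][2]-34); save(I[400:1000,400:1150],'h14.png')
E
```

```text
[619.14457145 121.42669535 144.17314755] [-0.13990977  1.00586347 -1.12112182] [-0.00330844 -0.01584454 -0.04813772]
stain held at [619.4 120.9] tcp [619.1 121.4 144.2] d [ 0.2 -0.5] err 0.03
```

View pics/h14.png

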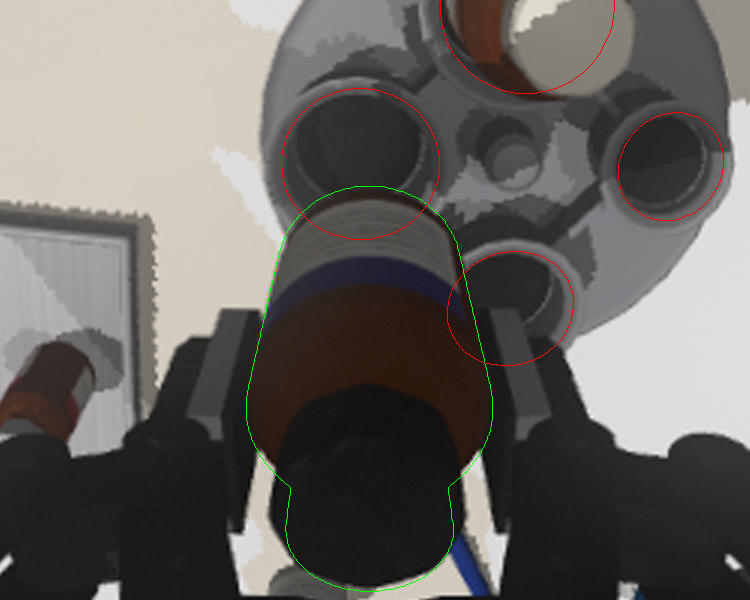

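Emit:
move_arm:
  motion:
    - [0.12, 0.1, -2, 0, 0, 0, 3]
    - [0.12, 0.1, -5, 0, 0, 0, 3]
    - [0.12, 0.1, -6.5, 0, 0, 0, 3]
    - [0.12, 0.1, -7, 0, 0, 0, 3]
    - [0.12, 0.1, -7, 0, 0, 0, 3]
    - [0.12, 0.1, -7, 0, 0, 0, 3]
    - [0.12, 0.1, -7.3, 0, 0, 0, 3]
    - [0.12, 0.1, -7.6, 0, 0, 0, 3]
    - [0.12, 0.1, -8, 0, 0, 0, 3]
    - [0.12, 0.1, -8, 0, 0, 0, 3]

```text
t: 27.3
eef_pos: [619.9, 123.7, 63.0]
orientation: [0.991, -0.133, -0.0, 0.0]
force: [0.2, 0.6, -0.9]
opening: 38.6
```

```bash
python3 - <<'E'
from held import *
P=wcap(); s=env.read_state(); print(s['eef_pos'],s['force'],s['ft_torque'])
I=held('stain',P,s['eef_pos'],s['eef_pos'][2]-34); save(I[400:1000,400:1150],'h15.png')
E
```

```text
[620.06775787 123.74387958  63.27568383] [-0.28157404  0.29924204 -1.48643005] [-0.04794672 -0.00352408 -0.03417221]
stain held at [620.3 123.4] tcp [620.1 123.7  63.3] d [ 0.2 -0.4] err 0.028
```

View pics/h15.png

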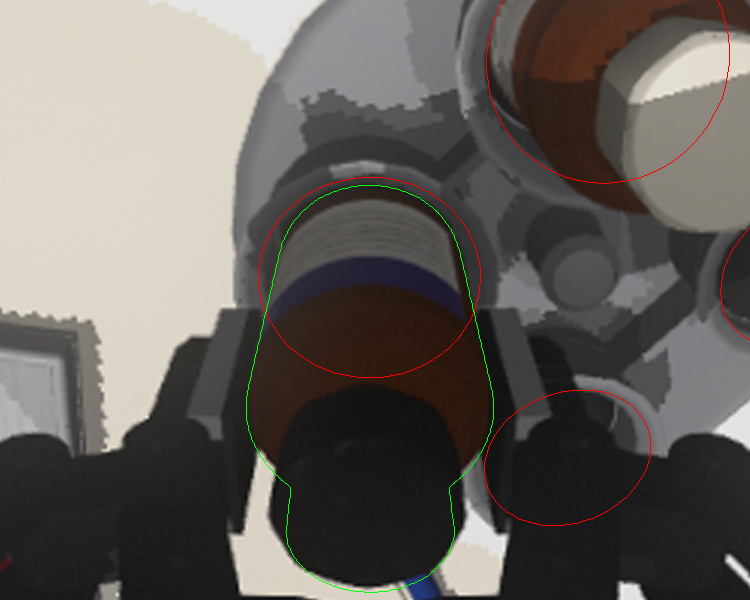

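Emit:
move_arm:
  motion:
    - [0, 0, -0.6, 0, 0, 0, 3]
    - [0, 0, -1.2, 0, 0, 0, 3]
    - [0, 0, -1.7, 0, 0, 0, 3]
    - [0, 0, -2.0, 0, 0, 0, 3]
    - [0, 0, -2.2, 0, 0, 0, 3]
    - [0, 0, -2.3, 0, 0, 0, 3]
    - [0, 0, -2.4, 0, 0, 0, 3]
    - [0, 0, -2.45, 0, 0, 0, 3]
    - [0, 0, -2.45, 0, 0, 0, 3]
    - [0, 0, -2.45, 0, 0, 0, 3]

```text
t: 28.65
eef_pos: [620.5, 123.8, 40.4]
orientation: [0.991, -0.133, 0.0, 0.0]
force: [-1.7, -0.5, 6.1]
opening: 38.6
```

Emit:
move_arm:
  motion:
    - [0, 0, 0, 0, 0, 0, 4.4]
    - [0, 0, 0, 0, 0, 0, 5.0]
    - [0, 0, 0, 0, 0, 0, 5.4]
    - [0, 0, 0, 0, 0, 0, 5.4]
    - [0, 0, 1, 0, 0, 0, 5.4]
    - [0, 0, 3, 0, 0, 0, 5.4]
    - [0, 0, 7, 0, 0, 0, 6]
    - [0, 0, 12, 0, 0, 0, 6.5]
    - [-2, 1, 16, 0, 0, 0, 6.5]
    - [-7, 2, 16, 0, 0, 0, 6.5]

```text
t: 29.9
eef_pos: [553.9, 145.3, 205.0]
orientation: [0.991, -0.134, 0.005, -0.003]
force: [-0.3, 0.6, -1.0]
opening: 64.8
```

Emit:
move_arm:
  motion:
    - [-3, 1.5, -1, 0, 0, 0, 6.5]
    - [-7, 2, -1, 0, 0, 0, 6.5]
    - [-10, 2.5, -1, 0, 0, 0, 6.5]
    - [-10, 2.5, -1, 0, 0, 0, 6.5]
    - [-10, 2.5, -1, 0, 0, 0, 6.5]
    - [-10, 2.5, -1, 0, 0, 0, 6.5]
    - [-10, 2.5, -1, 0, 0, 0, 6.5]
    - [-10, 2.5, -1, 0, 0, 0, 6.5]
    - [-10, 2.5, -1, 0, 0, 0, 6.5]
    - [-10, 2.5, -1, 0, 0, 0, 6.5]

```text
t: 31.15
eef_pos: [450.3, 168.8, 189.0]
orientation: [0.991, -0.133, -0.0, 0.0]
force: [-1.1, 0.2, 0.1]
opening: 64.5
```

```bash
python3 - <<'E'
from bfit import *
P=wcap(); print(env.read_state()['eef_pos'])
I=run(['rinse','oil'],P,'a',dict(rinse=(440,195),oil=(430,350)))
save(cv2.resize(I,(800,600),interpolation=cv2.INTER_CUBIC),'w16.png')
E
```

```text
[450.26446611 168.83073477 189.02078167]
rinse 0.65 [233. 200.] [429.  200.7] err 0.029
oil 0.91 [114. 228.] [430.5 349.8] err 0.01
```

View pics/w16.png

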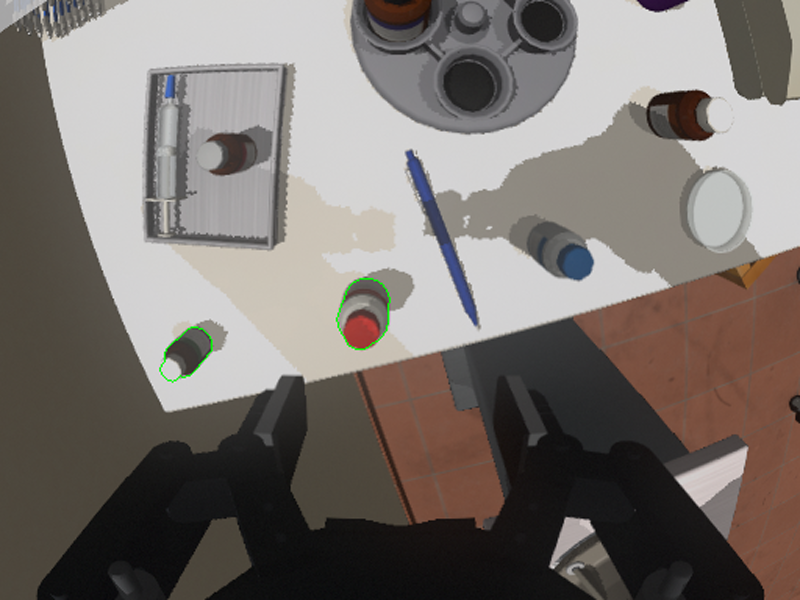

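Emit:
move_arm:
  motion:
    - [-2.1, 3.2, 0, 0, 0, 0, 6.5]
    - [-2.1, 3.2, -5, 0, 0, 0, 6.5]
    - [-2.1, 3.2, -10, 0, 0, 0, 6.5]
    - [-2.1, 3.2, -13.5, 0, 0, 0, 6.5]
    - [-2.1, 3.2, -15, 0, 0, 0, 6.5]
    - [-2.1, 3.2, -15.8, 0, 0, 0, 6.5]
    - [-2.1, 3.2, -16.2, 0, 0, 0, 6.5]
    - [-2.1, 3.2, -16.2, 0, 0, 0, 6.5]
    - [-2.1, 3.2, -16.2, 0, 0, 0, 6.5]
    - [-2.1, 3.2, -16.2, 0, 0, 0, 6.5]

```text
t: 32.55
eef_pos: [429.7, 200.9, 27.6]
orientation: [0.991, -0.133, 0.001, -0.0]
force: [0.4, -0.1, 0.2]
opening: 65.0
```

```bash
python3 - <<'E'
from bfit import *
P=wcap(); print(env.read_state()['eef_pos'])
I=run(['rinse'],P,'a',dict(rinse=(430,200)))
save(cv2.resize(I,(640,480),interpolation=cv2.INTER_CUBIC),'w17.png')
E
```

```text
[429.58679193 200.88152787  27.49315633]
rinse 0.62 [261. 260.] [429.2 200.2] err 0.029
```

View pics/w17.png

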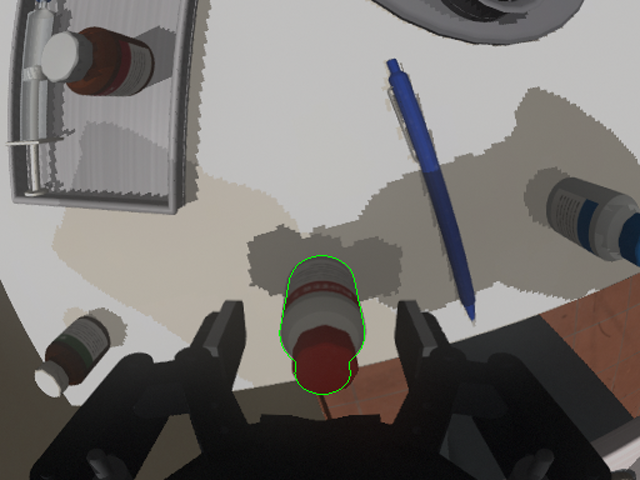

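Emit:
move_arm:
  motion:
    - [0, 0, 0, 0, 0, 0, 3.5]
    - [0, 0, 0, 0, 0, 0, 2.5]
    - [0, 0, 0, 0, 0, 0, 2.5]
    - [0, 0, 0, 0, 0, 0, 2.5]
    - [0, 0, 0, 0, 0, 0, 2.5]
    - [0, 0, 0, 0, 0, 0, 2.5]
    - [0, 0, 1, 0, 0, 0, 2.5]
    - [0, 0, 4, 0, 0, 0, 2.5]
    - [0, 0, 9, 0, 0, 0, 2.5]
    - [0, 0, 12, 0, 0, 0, 2.5]
  newtons: 40

```text
t: 33.9
eef_pos: [430.1, 201.4, 149.5]
orientation: [0.991, -0.133, 0.001, -0.001]
force: [0.9, -0.2, -0.6]
opening: 32.7
```

Emit:
move_arm:
  motion:
    - [4, -3.4, 0, 0, 0, 0, 2.5]
    - [8, -6.8, 0, 0, 0, 0, 2.5]
    - [12, -10, 0, 0, 0, 0, 2.5]
    - [13.2, -11.1, 0, 0, 0, 0, 2.5]
    - [13.2, -11.1, -1, 0, 0, 0, 2.5]
    - [13.2, -11.1, -1, 0, 0, 0, 2.5]
    - [13.2, -11.1, -1, 0, 0, 0, 2.5]
    - [13.2, -11.1, -1, 0, 0, 0, 2.5]
    - [13.2, -11.1, -1, 0, 0, 0, 2.5]
    - [13.2, -11.1, -1, 0, 0, 0, 2.5]

```text
t: 35.15
eef_pos: [561.3, 89.9, 137.2]
orientation: [0.991, -0.133, 0.0, 0.0]
force: [-0.8, 0.3, -1.1]
opening: 32.5
```

```bash
python3 - <<'E'
from held import *
P=wcap(); s=env.read_state(); print(s['eef_pos'],s['force'],s['ft_torque'])
I=held('rinse',P,s['eef_pos'],s['eef_pos'][2]-27.5); save(I[300:1000,400:1150],'h18.png')
E
```

```text
[561.29117294  89.83515878 137.22638408] [ 0.23285648  0.54989468 -1.00579413] [0.0042827  0.00348658 0.05223889]
rinse held at [560.8  90. ] tcp [561.3  89.8 137.2] d [-0.5  0.1] err 0.02
```

View pics/h18.png

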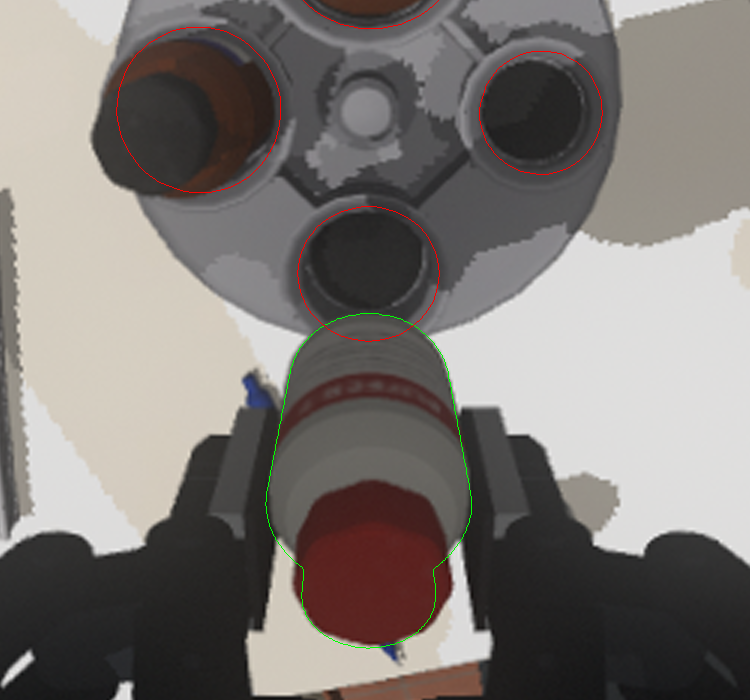

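Emit:
move_arm:
  motion:
    - [0, 0, -2, 0, 0, 0, 2.5]
    - [0, 0, -5, 0, 0, 0, 2.5]
    - [0, 0, -6.5, 0, 0, 0, 2.5]
    - [0, 0, -7.3, 0, 0, 0, 2.5]
    - [0, 0, -7.3, 0, 0, 0, 2.5]
    - [0, 0, -7.3, 0, 0, 0, 2.5]
    - [0, 0, -7.6, 0, 0, 0, 2.5]
    - [0, 0, -7.9, 0, 0, 0, 2.5]
    - [0, 0, -8.2, 0, 0, 0, 2.5]
    - [0, 0, -8.2, 0, 0, 0, 2.5]

```text
t: 36.5
eef_pos: [561.0, 89.7, 54.7]
orientation: [0.991, -0.133, -0.0, 0.0]
force: [-0.2, -0.6, -0.0]
opening: 32.4
```

```bash
python3 - <<'E'
from held import *
P=wcap(); s=env.read_state(); print(s['eef_pos'],s['force'],s['ft_torque'])
I=held('rinse',P,s['eef_pos'],s['eef_pos'][2]-27.5); save(I[300:1000,400:1150],'h19.png')
E
```

```text
[561.11598213  89.79101572  54.87875095] [-0.61933089 -0.41824434 -0.69402741] [-0.05995208 -0.04560562  0.01334519]
rinse held at [560.7  89.7] tcp [561.1  89.8  54.9] d [-0.4 -0.1] err 0.025
```

View pics/h19.png

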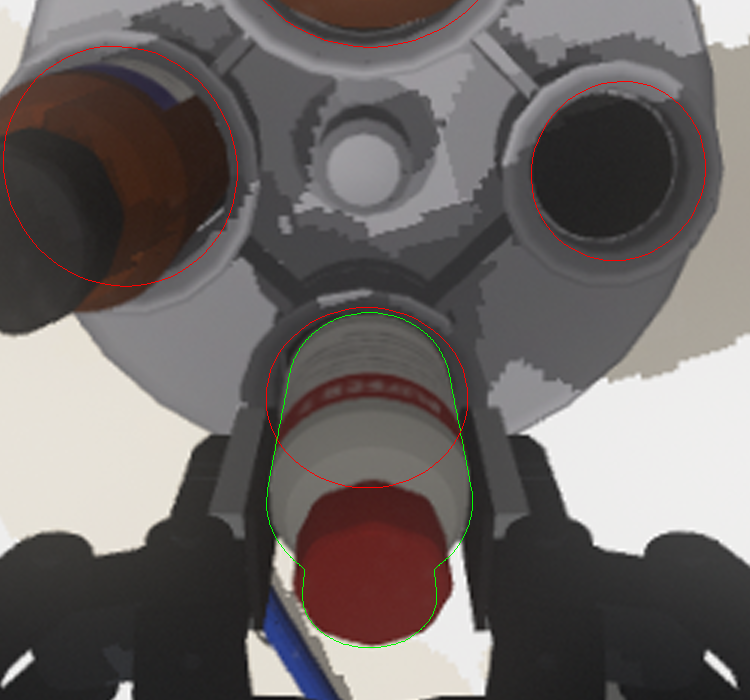

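Emit:
move_arm:
  motion:
    - [0, 0, -0.4, 0, 0, 0, 2.5]
    - [0, 0, -0.8, 0, 0, 0, 2.5]
    - [0, 0, -1.1, 0, 0, 0, 2.5]
    - [0, 0, -1.3, 0, 0, 0, 2.5]
    - [0, 0, -1.45, 0, 0, 0, 2.5]
    - [0, 0, -1.55, 0, 0, 0, 2.5]
    - [0, 0, -1.6, 0, 0, 0, 2.5]
    - [0, 0, -1.65, 0, 0, 0, 2.5]
    - [0, 0, -1.65, 0, 0, 0, 2.5]
    - [0, 0, -1.65, 0, 0, 0, 2.5]

```text
t: 37.85
eef_pos: [561.3, 89.8, 39.3]
orientation: [0.991, -0.133, 0.0, 0.0]
force: [-2.4, -0.6, 5.3]
opening: 32.1
```

Seated (floor contact at the expected height). Release, lift and go to the oil bottle.

Emit:
move_arm:
  motion:
    - [0, 0, 0, 0, 0, 0, 3.8]
    - [0, 0, 0, 0, 0, 0, 4.4]
    - [0, 0, 0, 0, 0, 0, 4.6]
    - [0, 0, 0, 0, 0, 0, 4.6]
    - [0, 0, 1, 0, 0, 0, 4.6]
    - [0, 0, 3, 0, 0, 0, 4.6]
    - [0, 0, 7, 0, 0, 0, 5]
    - [0, 0, 12, 0, 0, 0, 6]
    - [-3, 5, 14, 0, 0, 0, 6]
    - [-6, 10, 14, 0, 0, 0, 6]

```text
t: 39.1
eef_pos: [502.5, 191.3, 181.8]
orientation: [0.991, -0.134, 0.003, -0.001]
force: [0.7, 1.3, -0.5]
opening: 59.7
```

Emit:
move_arm:
  motion:
    - [-2, 6, -1, 0, 0, 0, 6]
    - [-4, 11, -2, 0, 0, 0, 6]
    - [-6, 14, -3, 0, 0, 0, 6]
    - [-6, 14, -3, 0, 0, 0, 6]
    - [-6, 14, -3, 0, 0, 0, 6]
    - [-6, 14, -3, 0, 0, 0, 6]
    - [-6, 14, -3, 0, 0, 0, 6]
    - [-6, 14, -3, 0, 0, 0, 6]
    - [-6, 14, -3, 0, 0, 0, 6]
    - [-6, 14, -3, 0, 0, 0, 6]

```text
t: 40.35
eef_pos: [441.3, 329.8, 148.6]
orientation: [0.991, -0.133, -0.0, 0.0]
force: [0.6, 0.8, -0.8]
opening: 60.0
```

```bash
python3 - <<'E'
from bfit import *
P=wcap(); print(env.read_state()['eef_pos'],env.read_state()['q'])
I=run(['oil'],P,'a',dict(oil=(430,350)))
save(cv2.resize(I,(800,600),interpolation=cv2.INTER_CUBIC),'w20.png')
E
```

```text
[441.23816434 329.8351663  148.5621572 ] [-0.29387224  0.33691698 -0.51809807  1.85710825  0.19605149  0.998032
 -2.73155236]
oil 0.64 [234. 202.] [430.5 349.1] err 0.008
```

View pics/w20.png

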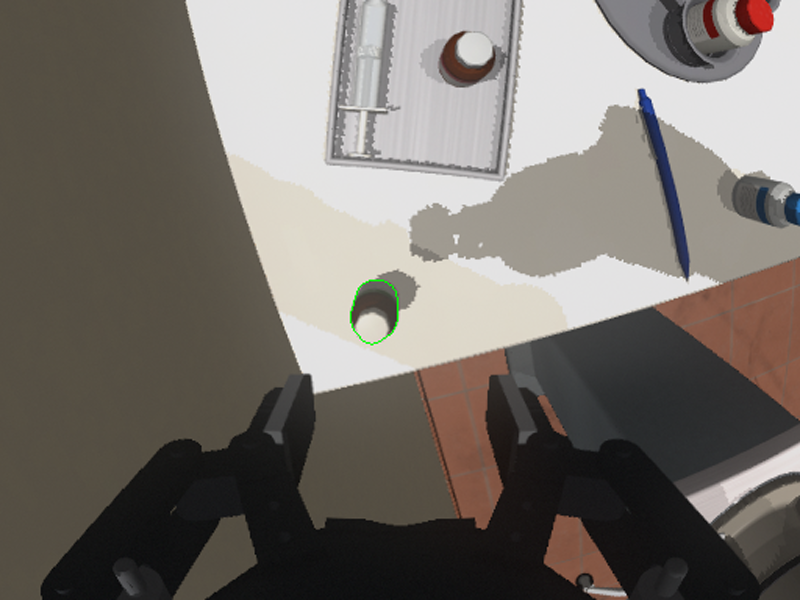

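```bash
python3 - <<'E'
from h import *
T=viewer.capture('top'); S=viewer.capture('scene')
save(cv2.resize(S['img'][0:384,0:260],None,fx=1.55,fy=1.55,interpolation=cv2.INTER_CUBIC),'s21.png')
save(cv2.resize(T['img'][60:384,80:300],None,fx=1.8,fy=1.8,interpolation=cv2.INTER_CUBIC),'t21.png')
for z in (-900,-800,-700,-600,0):
    print(z,'top wall base y:',atz((172,260),T,z)[:2],atz((172,380),T,z)[:2])
for z in (0,): print(atz((123,100),T,0),atz((122,225),T,0))
E
```

```text
-900 top wall base y: [120.52416311 437.19622094] [-622.20406746  426.50534907]
-800 top wall base y: [133.97638357 412.11113265] [-576.67893595  401.88192006]
-700 top wall base y: [147.42860402 387.02604435] [-531.15380443  377.25849105]
-600 top wall base y: [160.88082447 361.94095606] [-485.62867292  352.63506204]
0 top wall base y: [241.59414719 211.43042629] [-212.47788383  204.89448797]
[885.7198377  420.99323033   0.        ] [379.13175768 412.33644238   0.        ]
```

View pics/s21.png

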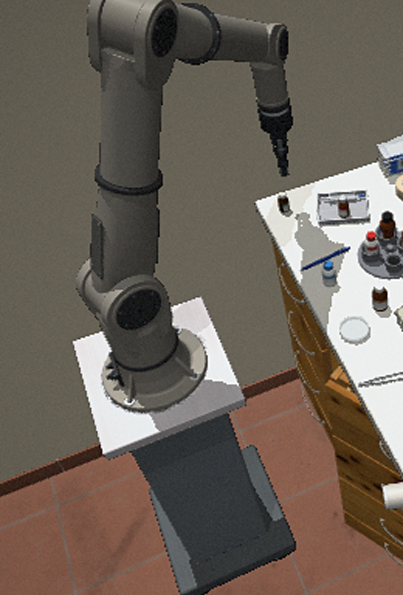

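View pics/t21.png

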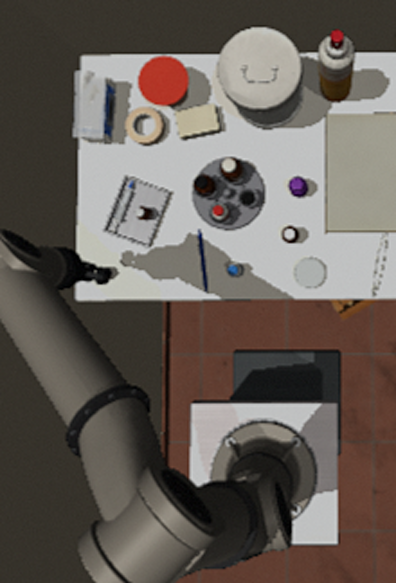

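```bash
python3 - <<'E'
from h import *
T=np.load('T.npy',allow_pickle=True).item(); S=np.load('S.npy',allow_pickle=True).item()
for z in (-1000,-900,-800,-700,-600,-500):
    print(z,'scene',[np.round(atz(p,S,z)[:2]) for p in ((3,315),(60,295),(180,250))],'top',[np.round(atz(p,T,z)[:2]) for p in ((171,260),(171,380))])
I=S['img']; save(np.hstack([cv2.resize(I[230:340,0:200],None,fx=4,fy=4,interpolation=cv2.INTER_CUBIC)]),'s22.png')
P=wcap()
# table left edge in wrist
for p in ((185,2),(245,190),(305,388)): print(watz(np.array(p)*.64-.18,P,0))
E
```

```text
-1000 scene [array([-631.,  549.]), array([-338.,  534.]), array([344., 516.])] top [array([107., 469.]), array([-668.,  458.])]
-900 scene [array([-602.,  479.]), array([-321.,  464.]), array([332., 448.])] top [array([121., 444.]), array([-622.,  433.])]
-800 scene [array([-573.,  409.]), array([-304.,  395.]), array([320., 379.])] top [array([134., 418.]), array([-577.,  408.])]
-700 scene [array([-543.,  339.]), array([-287.,  326.]), array([308., 311.])] top [array([147., 393.]), array([-531.,  383.])]
-600 scene [array([-514.,  270.]), array([-270.,  257.]), array([295., 242.])] top [array([161., 368.]), array([-486.,  358.])]
-500 scene [array([-484.,  200.]), array([-253.,  187.]), array([283., 174.])] top [array([174., 342.]), array([-440.,  333.])]
[664.14518367 416.78449408   0.        ]
[524.27112009 410.88160072   0.        ]
[378.82530855 418.13411413   0.        ]
```

View pics/s22.png

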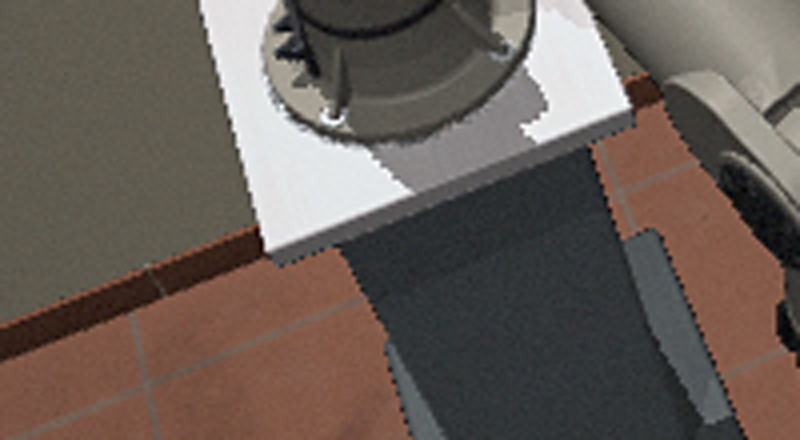

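Emit:
move_arm:
  motion:
    - [0, 0, 0, 0, 0, 0.17, 4.8]
    - [0, 0, 0, 0, 0, 0.34, 4.8]
    - [0, 0, 0, 0, 0, 0.5, 4.8]
    - [-0.5, 1, 0, 0, 0, 0.65, 4.8]
    - [-1.1, 1.95, 0, 0, 0, 0.7, 4.8]
    - [-1.1, 1.95, -2, 0, 0, 0.7, 4.8]
    - [-1.1, 1.95, -4, 0, 0, 0.7, 4.8]
    - [-1.1, 1.95, -5, 0, 0, 0.7, 4.8]
    - [-1.1, 1.95, -5, 0, 0, 0.7, 4.8]
    - [-1.1, 1.95, -5, 0, 0, 0.7, 4.8]

```text
t: 41.85
eef_pos: [430.6, 349.5, 98.8]
orientation: [0.977, 0.215, 0.0, -0.0]
force: [0.7, 0.0, -0.5]
opening: 47.9
```

```bash
python3 - <<'E'
from bfit import *
P=wcap(); print(env.read_state()['eef_pos'],env.read_state()['force'],env.read_state()['q'])
I=run(['oil'],P,'a',dict(oil=(430,350)))
save(cv2.resize(I,(640,480),interpolation=cv2.INTER_CUBIC),'w23.png')
E
```

```text
[430.70738334 349.68522898  99.10750127] [0.00347409 0.16883085 0.93273313] [-0.25193277  0.42826988 -0.63286886  1.88961692  0.31365038  0.92228136
 -2.17070818]
oil 0.63 [255. 203.] [430.5 348.6] err 0.011
```

View pics/w23.png

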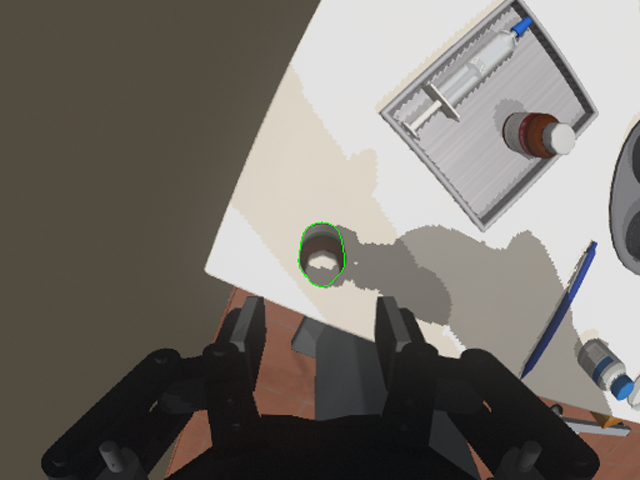

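Emit:
move_arm:
  motion:
    - [0, -0.08, -3, 0, 0, 0, 4.8]
    - [0, -0.08, -6, 0, 0, 0, 4.8]
    - [0, -0.08, -7.5, 0, 0, 0, 4.8]
    - [0, -0.08, -8.2, 0, 0, 0, 4.8]
    - [0, -0.08, -8.4, 0, 0, 0, 4.8]
    - [0, -0.08, -8.4, 0, 0, 0, 4.8]
    - [0, -0.08, -8.4, 0, 0, 0, 4.8]
    - [0, -0.08, -8.4, 0, 0, 0, 4.8]
    - [0, -0.08, -8.4, 0, 0, 0, 4.8]
    - [0, -0.08, -8.4, 0, 0, 0, 4.8]

```text
t: 43.2
eef_pos: [430.3, 348.5, 14.6]
orientation: [0.977, 0.215, 0.0, 0.0]
force: [0.3, -0.2, -0.4]
opening: 48.1
```

```bash
python3 - <<'E'
from bfit import *
P=wcap(); print(env.read_state()['eef_pos'],env.read_state()['force'])
I=run(['oil'],P,'a',dict(oil=(430,350)))
save(cv2.resize(I,(640,480),interpolation=cv2.INTER_CUBIC),'w24.png')
E
```

```text
[430.29939432 348.48064386  14.62488147] [-0.84066892 -0.33769774 -0.04510443]
oil 0.6 [253. 265.] [430.2 347.9] err 0.022
```

View pics/w24.png

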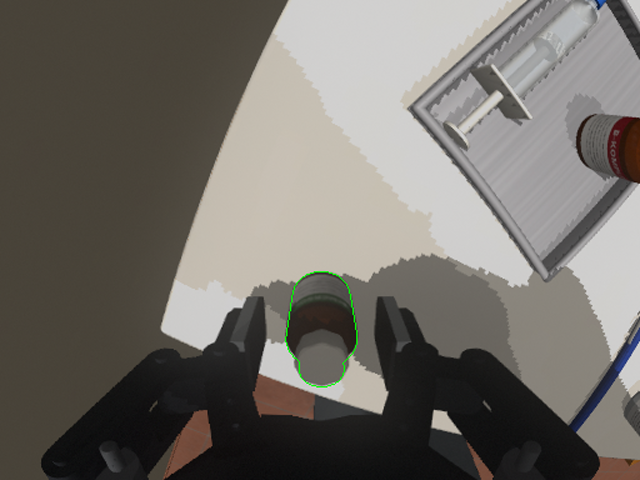

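Emit:
move_arm:
  motion:
    - [0, 0, 0, 0, 0, 0, 3]
    - [0, 0, 0, 0, 0, 0, 2]
    - [0, 0, 0, 0, 0, 0, 2]
    - [0, 0, 0, 0, 0, 0, 2]
    - [0, 0, 0, 0, 0, 0, 2]
    - [0, 0, 0, 0, 0, 0, 2]
    - [0, 0, 1, 0, 0, 0, 2]
    - [0, 0, 4, 0, 0, 0, 2]
    - [0, 0, 9, 0, 0, 0, 2]
    - [0, 0, 13, 0, 0, 0, 2]
  newtons: 40

```text
t: 44.55
eef_pos: [430.3, 348.8, 146.6]
orientation: [0.977, 0.215, 0.0, -0.0]
force: [1.3, -0.1, -1.5]
opening: 26.6
```

Emit:
move_arm:
  motion:
    - [2, -4, 1, 0, 0, -0.15, 2]
    - [5, -9.5, 1.5, 0, 0, -0.3, 2]
    - [8, -15, 1.5, 0, 0, -0.45, 2]
    - [11, -20.5, 1.5, 0, 0, -0.6, 2]
    - [14, -26, 1.5, 0, 0, -0.7, 2]
    - [16.4, -31.6, 1.5, 0, 0, -0.7, 2]
    - [16.4, -31.6, 1.5, 0, 0, -0.7, 2]
    - [16.4, -31.6, 1.5, 0, 0, -0.7, 2]
    - [16.4, -31.6, 1.5, 0, 0, -0.7, 2]
    - [16.4, -31.6, 1.5, 0, 0, -0.7, 2]

```text
t: 45.8
eef_pos: [593.9, 34.2, 159.8]
orientation: [0.991, -0.131, -0.0, -0.0]
force: [-0.2, -0.8, -0.9]
opening: 26.6
```

```bash
python3 - <<'E'
from held import *
P=wcap(); s=env.read_state(); print(s['eef_pos'],s['force'],s['ft_torque'])
I=held('oil',P,s['eef_pos'],s['eef_pos'][2]-14.6); save(I[300:1000,400:1150],'h25.png')
E
```

```text
[593.96288291  33.87109911 159.72256119] [ 0.39903279 -0.12774598 -0.11888896] [0.03839605 0.04154026 0.0161199 ]
oil held at [593.6  34.2] tcp [594.   33.9 159.7] d [-0.3  0.3] err 0.029
```

View pics/h25.png

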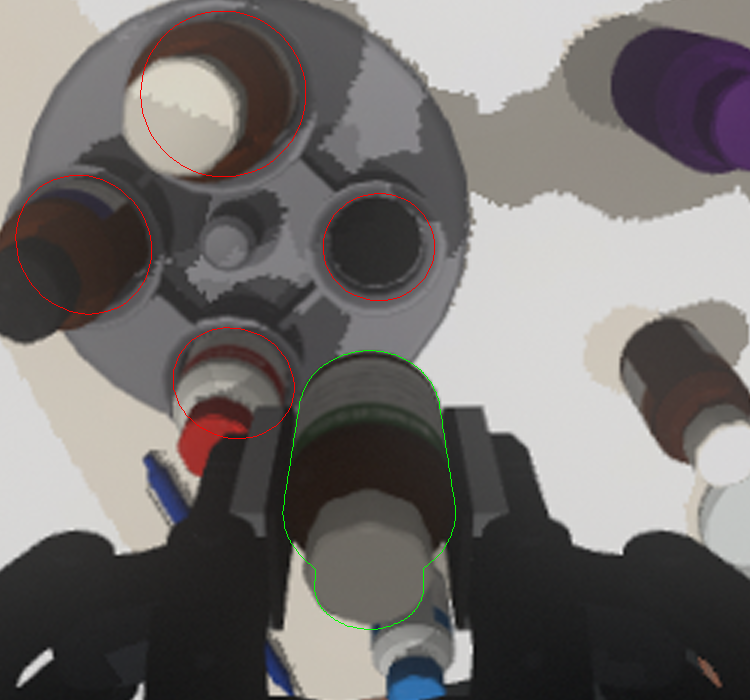

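Emit:
move_arm:
  motion:
    - [0.05, -0.1, -3, 0, 0, 0, 2]
    - [0.05, -0.1, -6, 0, 0, 0, 2]
    - [0.05, -0.1, -8.5, 0, 0, 0, 2]
    - [0.05, -0.1, -10, 0, 0, 0, 2]
    - [0.05, -0.1, -10.6, 0, 0, 0, 2]
    - [0.05, -0.1, -10.6, 0, 0, 0, 2]
    - [0.05, -0.1, -10.6, 0, 0, 0, 2]
    - [0.05, -0.1, -10.6, 0, 0, 0, 2]
    - [0.05, -0.1, -10.6, 0, 0, 0, 2]
    - [0.05, -0.1, -10.6, 0, 0, 0, 2]

```text
t: 47.15
eef_pos: [594.9, 31.4, 53.8]
orientation: [0.991, -0.133, 0.0, 0.0]
force: [1.1, 0.1, 0.4]
opening: 26.2
```

```bash
python3 - <<'E'
from held import *
P=wcap(); s=env.read_state(); print(s['eef_pos'],s['force'],s['ft_torque'])
I=held('oil',P,s['eef_pos'],s['eef_pos'][2]-14.6); save(I[300:1000,400:1150],'h26.png')
E
```

```text
[594.83077908  31.45706806  53.69587042] [-0.1686842  -0.64758885 -1.00262616] [-0.03380449  0.00595332  0.02896561]
oil held at [594.8  31.4] tcp [594.8  31.5  53.7] d [-0.  -0.1] err 0.031
```

View pics/h26.png

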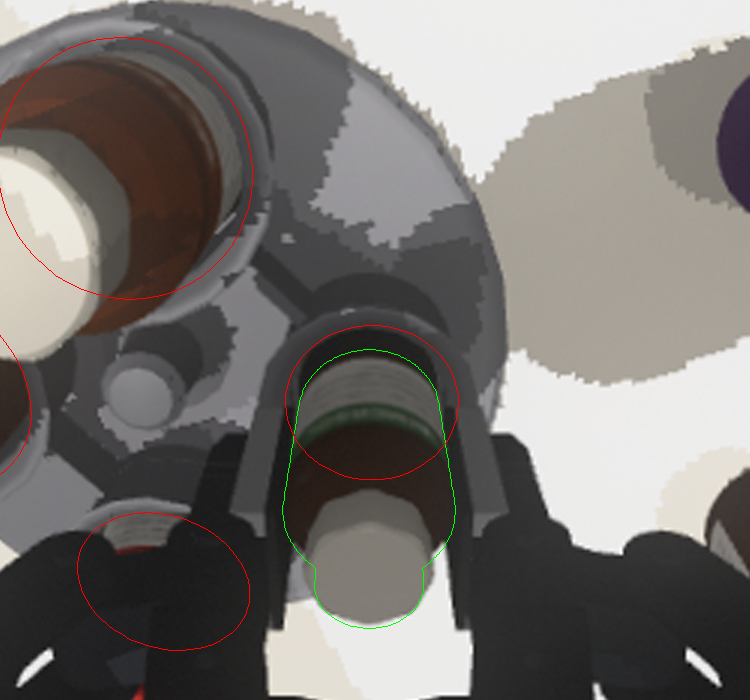

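Emit:
move_arm:
  motion:
    - [0, 0, -0.4, 0, 0, 0, 2]
    - [0, 0, -0.7, 0, 0, 0, 2]
    - [0, 0, -0.95, 0, 0, 0, 2]
    - [0, 0, -1.15, 0, 0, 0, 2]
    - [0, 0, -1.3, 0, 0, 0, 2]
    - [0, 0, -1.4, 0, 0, 0, 2]
    - [0, 0, -1.5, 0, 0, 0, 2]
    - [0, 0, -1.5, 0, 0, 0, 2]
    - [0, 0, -1.5, 0, 0, 0, 2]
    - [0, 0, -1.5, 0, 0, 0, 2]

```text
t: 48.5
eef_pos: [594.8, 31.5, 39.7]
orientation: [0.991, -0.133, 0.0, 0.0]
force: [-1.6, -0.8, 6.9]
opening: 26.6
```

Emit:
move_arm:
  motion:
    - [0, 0, 0, 0, 0, 0, 3.2]
    - [0, 0, 0, 0, 0, 0, 3.8]
    - [0, 0, 0, 0, 0, 0, 4.0]
    - [0, 0, 0, 0, 0, 0, 4.0]
    - [0, 0, 1, 0, 0, 0, 4.0]
    - [0, 0, 3, 0, 0, 0, 4.0]
    - [0, 0, 7, 0, 0, 0, 4]
    - [0, 0, 12, 0, 0, 0, 4]
    - [-2, 1, 17, 0, 0, 0, 4]
    - [-5, 3, 20, 0, 0, 0, 4]

```text
t: 49.75
eef_pos: [546.1, 61.4, 243.2]
orientation: [0.991, -0.134, 0.003, -0.001]
force: [-0.2, 0.4, -0.3]
opening: 40.3
```

Emit:
move_arm:
  motion:
    - [-2, 1, 2, 0, 0, 0, 4]
    - [-2, 1, 2, 0, 0, 0, 4]
    - [-2, 1, 2, 0, 0, 0, 4]
    - [-2, 1, 2, 0, 0, 0, 4]
    - [-2, 1, 2, 0, 0, 0, 4]
    - [-2, 1, 2, 0, 0, 0, 4]
    - [-2, 1, 2, 0, 0, 0, 4]
    - [-2, 1, 2, 0, 0, 0, 4]
    - [-2, 1, 2, 0, 0, 0, 4]
    - [-2, 1, 2, 0, 0, 0, 4]

```text
t: 51.0
eef_pos: [524.8, 71.5, 258.6]
orientation: [0.991, -0.133, 0.0, 0.0]
force: [-1.7, -0.1, -1.2]
opening: 40.2
```

```bash
cat > fin.py <<'E'
from bfit import *
P=wcap(); print(env.read_state()['eef_pos'],env.read_state()['force'])
k=3; I=cv2.resize(P['img'],None,fx=k,fy=k,interpolation=cv2.INTER_CUBIC)
for (n,z0,ex) in (('fixative',5,0),('stain',5,1),('rinse',12,2),('oil',25,3)):
    c=cups(607.5,77.1,-.273,0)[ex]
    m=cv2.resize(sil(n,c[0],c[1],P,z0),None,fx=k,fy=k)>.5
    cv2.drawContours(I,cv2.findContours(m.astype(np.uint8),0,1)[0],-1,(0,255,0),1)
m=cv2.resize(sil('vitamin',563,258.5,P,2.5),None,fx=k,fy=k)>.5
cv2.drawContours(I,cv2.findContours(m.astype(np.uint8),0,1)[0],-1,(0,255,0),1)
save(cv2.resize(P['img'],(800,600),interpolation=cv2.INTER_CUBIC),'f1.png'); save(I[0:600,0:800],'f2.png'); save(I[0:600,500:1300],'f3.png')
S=viewer.capture('scene'); save(cv2.resize(S['img'][90:230,155:305],None,fx=5,fy=4.2,interpolation=cv2.INTER_CUBIC),'f4.png')
E
python3 fin.py
```

```text
[524.76046089  71.52860145 258.60794579] [ 0.37672325 -0.30391339 -0.26843327]
```

View pics/f1.png

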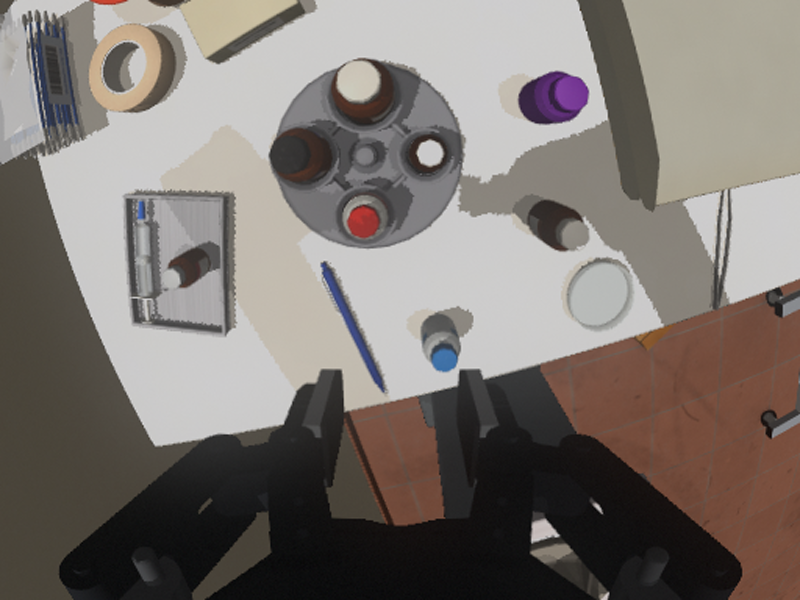

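View pics/f3.png

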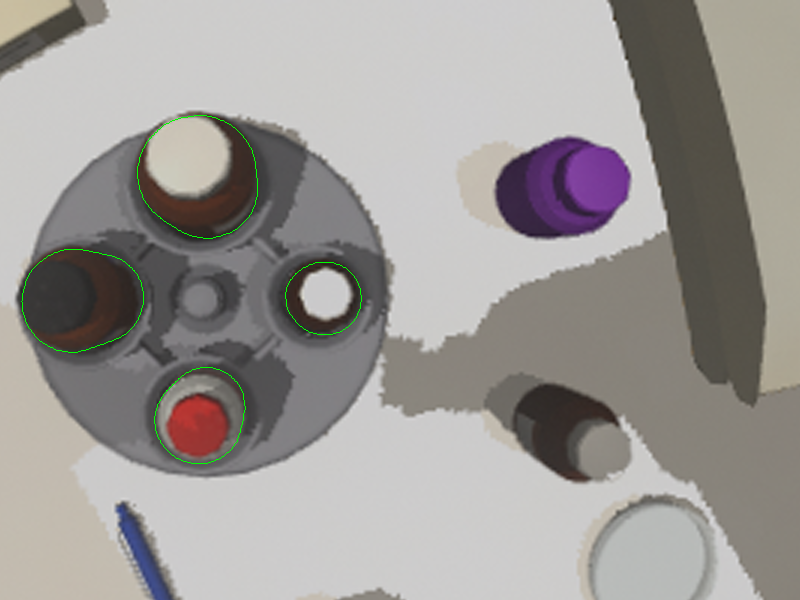

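View pics/f4.png

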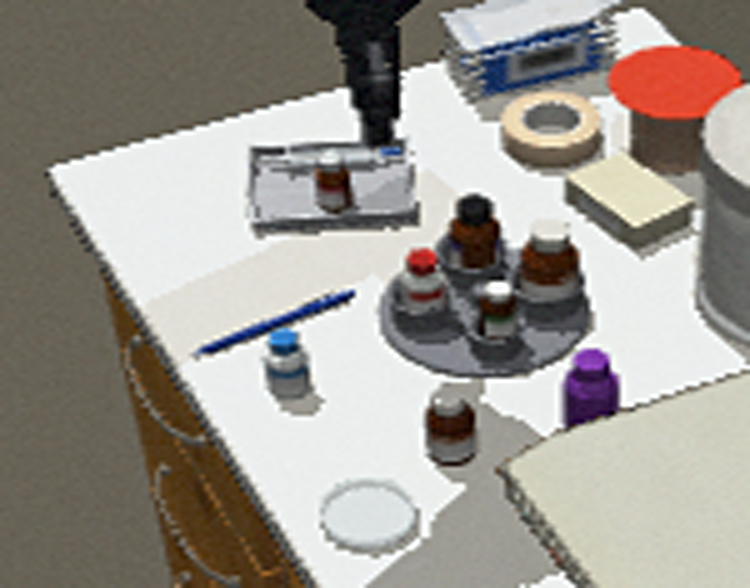

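```bash
python3 - <<'E'
from h import *
print(ticket.close_job(), env.read_state()['t'])
E
```

```text
the job is handed in; nothing more can be done
the job is handed in; nothing more can be done
```

The job is handed in, finished at about 51 s of the 112 s allowed. The vitamin vial came out of the oil's cup first and now stands upright on the free part of the tray, beside the syringe. The fixative, stain, rinse and oil then went into their cups in that order.

- **Seating:** as each bottle went down, a contact force of 5–7 N appeared at about the height expected for that cup's floor. The stain read about 1 mm high, which is within the noise of the pose reading.
- **Final pictures:** the wrist and scene views show all four bottles upright in the right cups. The outlines computed for fully seated bottles matched the wrist picture. The vial is upright in the tray.
- **Left alone:** the antiseptic and eyewash stand where they were, and the purple look-alike near the rack was not touched. The green look-alike and the other purple one are outside the final pictures, but nothing was done near them after the fixative and stain were picked up.
- **Disagreements:** the overlay of the rack fit was up to about 1.5 mm off at single cups, so I nudged the oil target to allow for it. The wrist camera's stain query once missed the real bottle; a second query found it, and I identified it by its black cap.

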